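# Bind the wash-sample slats on their sloping stand

### The arm

A 6-joint arm with a two-finger parallel gripper is mounted at the origin on the work surface. World frame = base frame: x ahead of the robot, y to its left, z up, the work surface at z = 0. Lengths are in mm, angles in degrees, forces in N, time in s.
With the tool pointing down it reaches from about 375 to 925 mm from the base axis. Payload 5.7 kg.
Tool frame: the origin (TCP) lies at the very end of the fingers, on their centre line; the grasp point (between the pads) lies 19 mm behind it; z points along the fingers, y is the line along which they close (so a half turn about z gives the same grasp; the last joint's range is limited). The gripper opens to 88 mm and grips with 3 to 60 N. Pads are 20 mm wide; open, the fingers measure 115 mm over their backs; the gripper's body (75 mm by 178 mm) begins 61 mm behind the grasp point.
Start: joints at [-74.318, 20.558, 86.54, -0, 72.909, -6.595], TCP at [227.428, -555.188, 186.423] pointing down, gripper open.
Joint ranges: [-170.27, 170.27], [-57.76, 135], [12.27, 136.19], [-55.21, 235.2], [11.17, 155.16], [-170.74, 170.74]. Speed limits (degrees/s): [136.94, 136.94, 180, 180, 180, 180].

### API

Orientations are given as [roll, pitch, yaw] about the fixed x, y, z axes, in that order (R = Rz(yaw) Ry(pitch) Rx(roll)).
In Python, from bench import r gives the robot as it stands. The module is installed in compiled form; this text tells all that it offers.
- The arm moves only by the tool move_arm, never from a script. Its argument "series" is a list of rows, each a list of 7 numbers: the turn, a rotation vector about the tool's x, y, z in rad, then the shift along the tool's x, y, z in m, then the opening in per cent of the stroke, from 0 (shut) to 100 (fully open). A call has exactly 10 rows; each row is the pose to reach, as a shift and turn from the pose commanded when the call began, along the tool's axes at that moment; what a row does not reach only later rows make up. A row lasts 1/8 s, in which the tool goes at most 62.5 mm and 10.7 degrees, less where a joint would pass 70% of its speed; a pose out of reach is approached as far as the arm can. A call with a gripper value outside its range is refused whole. The fingers move at their own pace and stop on an object; "newtons" is the grip in N (left out, the last holds). Time passes only in rows, so rows that repeat a pose let the fingers close, or fill a call up. It gives the time, the measured TCP pose, the force, the opening and the grip force at its end, in the units of the state.
- r.sense(): the state, without advancing time (a new reading comes with each control period).
- r.grab_frame(name): name is "scene" or "top" or "wrist"; returns a dict with "color" (420x560x3 uint8, blue, green, red), "fx", "fy", "cx", "cy" (pixels), "R" (3x3) and "t" (3): a world point X has camera coordinates R X + t; the wrist camera has in their place "tool_from_camera" (4x4, takes a point from camera to tool coordinates, whose origin is the TCP and whose axes are the flange's). Camera axes: x right, y down, z forward; pixel columns grow to the right and rows downward; lengths in mm; the calibration is good to about 2 mm. A picture is of the moment at which its call begins: read the wrist's pose just before it. There is no depth.
- r.hand_in(): hands the job in; it is judged then, once.
The state is a dict: "t": time; "qpos": joint angles; "joint_vel": joint speeds; "joint_efforts": joint torques, N m; "eef_pos": TCP position; "tcp_rot": TCP orientation; "force": force on the tool from outside, world axes, zero at the start; "moment": the same for the moment, N m; "gripper_width": opening from 0.0 (shut) to 1.0 (fully open); "gripper_force": force on a finger pad.
Only numpy, scipy, OpenCV 4.12 (cv2) and the standard library are available. Lean on these libraries where they do the work, as an engineer would, in place of code of your own. Each camera call takes 0.05 s, during which the arm holds its last target. There are 200 camera calls.

### The job

Put the sample deck back together on the sloping stand: lay the three holed slats on the board one at a time, longest first and shortest on top, each lying flat and straight up the slope with its holed end down at the foot ledge and its hole over the hole in the board. Then take the binding post out of its spring clip on the rack and push it down through all three slats and the board until its head sits on the top slat. Leave everything else on the table, and the awl in the other clip, where it is.

Things in the scene. Friction and masses are not known exactly. Their poses are not given: they have to be found in the camera images.
- socket (a point): Centre of the hole in the sloping board of the fixed wooden stand, at the board's upper surface: through hole 15.5 mm wide, free below. z is the board's upward normal, 28 degrees from vertical and leaning to the foot; x runs straight up the slope, y across it. The ledge's inner face is 22.5 mm down-slope (-x); the board reaches 135 mm up-slope and 65 mm to either side
- stand: The sample stand, origin at the centre of its 185 x 130 x 12 mm base's underside, z up, foot towards -x. Its 15 mm thick board rises towards +x at 28 degrees to the table; the hole is at x = -55, y = 0, 58 mm above the table. Along the board's foot runs a wooden ledge, 12 mm thick, 130 mm wide, 28 mm high above the board
- slat_long_center (a point): Centre (half-way up) of the longest sample slat: loose flat beech slat 140 x 44 x 10 mm, about 34 g, lying flat on the table, paper swatch on its upper face. x runs along it towards its plain end, z up; its hole is at x = -48 mm
- slat_long_hole (a point): Centre of the longest slat's hole, half-way through: through hole 15 mm wide, 22 mm from the slat's holed end, in its middle line
- slat_mid_center (a point): Centre (half-way up) of the middle sample slat: loose flat beech slat 115 x 44 x 10 mm, about 28 g, lying flat on the table, paper swatch on its upper face. x runs along it towards its plain end, z up; its hole is at x = -35 mm
- slat_mid_hole (a point): Centre of the middle slat's hole, half-way through: through hole 15 mm wide, 22 mm from the slat's holed end, in its middle line
- slat_short_center (a point): Centre (half-way up) of the shortest sample slat: loose flat beech slat 90 x 44 x 10 mm, about 22 g, lying flat on the table, paper swatch on its upper face. x runs along it towards its plain end, z up; its hole is at x = -23 mm
- slat_short_hole (a point): Centre of the shortest slat's hole, half-way through: through hole 15 mm wide, 22 mm from the slat's holed end, in its middle line
- post_head (a point): Centre of the binding post's round wooden head, 26 mm wide and 32 mm tall. z points along the post from tip to head, up while it hangs. It hangs by its neck in one of the rack's two spring clips, the head's underside resting on the jaws 87 mm above the table. The shank is too thick to be pulled up through the jaws: the post leaves sideways through the clip's mouth
- post: The loose binding post, 94 mm long, about 85 g; origin at its tip, z towards the head. From the tip up: taper 14 mm long, from 5 to 13 mm wide; steel shank 13 mm wide, 36 mm long; neck 9 mm wide, 12 mm long; head 26 mm wide, 32 mm tall
- rack: Fixed dark wooden tool rack, base 95 x 170 x 12 mm, from x = -55 to +40 mm, origin on its underside, z up. Upright board 106 mm tall, its front face at x = +22 mm. Two spring clips on it at y = +50 and -50 mm, open to -x: each holds a neck at x = -8 mm, 84 mm above the table; the lips reach to x = -18 mm and spring apart when the neck is drawn out along -x with 5 to 10 N
- awl_center (a point): Middle of an awl that hangs in the other clip of the rack: dark bulged handle 22 mm wide and 48 mm tall, thin pointed spike. This point is 24 mm above the handle's underside. To be left alone
- ink_bottle_c (a point): Black ink bottle, 52 mm wide, 135 mm tall, standing between the stand and the rack; point 65 mm up. To be left alone
- seal_stone_c (a point): Upright brown seal stone, 22 x 22 x 54 mm; point 27 mm up. To be left alone
- paste_box_c (a point): Round porcelain box with a lid, 69 mm wide, 36 mm tall; point 18 mm up. To be left alone
- inkstone_c (a point): Slate inkstone, 85 x 130 x 24 mm; point 12 mm up. To be left alone
- ink_stick_c (a point): Black ink stick lying flat, 92 x 22 x 11 mm; point at its centre. To be left alone
- wash_bowl_c (a point): Blue bowl, 140 mm wide, 58 mm tall; point 29 mm up. To be left alone
- tone_dish_c (a point): White dish, 90 mm wide, 18 mm tall; point 9 mm up. To be left alone
There are look-alikes about, which are no part of the job. Leave any purple or white look-alike of the post alone. Leave any blue or turquoise look-alike of the part that bears slat_short_center alone.

How it is judged:
By the outcome, as a careful person would: the job done as asked, in the order asked, and still so for the second after the job is handed in, with the robot touching nothing.
It also fails if it takes over 72 s, if anything falls off the work surface, if the arm or the gripper's body presses on something with over 40 N, if the wrist force passes 120 N, or if a joint passes its speed limit or range.

## Working session

There is one attempt and no reset: what is moved stays moved. The work goes in short steps, Python scripts to look and compute and a tool call to move; the robot and the scene stay as the last step left them, time stands still between calls to the robot, and variables do not carry over. Pictures are saved under pics/ and viewed, at most 10 in all, crops included, and the job is handed in when it is done.

Besides the shell and the picture viewer there is one more tool, called by a JSON object that holds its "method" and its "body". move_arm: Moves the arm, as the interface text tells. Its arguments: {"type":"object","properties":{"series":{"type":"array","items":{"type":"array","items":{"type":"number"}}},"newtons":{"type":"number"}},"required":["series"]}

```bash
mkdir -p pics; ls; python3 - <<'E'
from bench import r
import cv2,pickle
print(r.sense())
d={}
for n in("scene","top","wrist"):
    f=r.grab_frame(n);d[n]=f;cv2.imwrite(f"pics/{n}0.png",f["color"]);print(n,{k:v for k,v in f.items() if k!="color"})
pickle.dump(d,open("f0.pkl","wb"))
for n in("scene","top"): cv2.imwrite(f"pics/{n}0b.png",cv2.resize(d[n]["color"],(800,600),interpolation=cv2.INTER_CUBIC))
E
```

```text
pics
{'t': 0.0, 'qpos': array([-7.43181753e+01,  2.05979348e+01,  8.65963057e+01, -3.11338216e-04,
        7.29064970e+01, -6.59551195e+00]), 'joint_vel': array([ 0.00122032, -0.02614483, -0.06484816, -0.06362973,  0.04661735,
       -0.05169609]), 'joint_efforts': array([ 4.63112428e-04, -5.15375805e+01, -2.70727193e+01,  6.70609809e-02,
        3.49158829e-02, -1.27283060e-04]), 'eef_pos': array([ 227.2425218 , -554.52797059,  185.6274377 ]), 'tcp_rot': array([-1.79899895e+02, -1.12751833e-02,  2.22774185e+01]), 'force': array([-0.47939402,  0.30308721,  0.32267994]), 'moment': array([0.0547058 , 0.003911  , 0.02091124]), 'gripper_force': 0.0, 'gripper_width': 1.0006549058269656}
scene {'fx': 380.09055297434026, 'fy': 380.09055297434026, 'cx': 276.6617295788808, 'cy': 213.20580221093655, 'R': array([[ 0.8906973 ,  0.45452593, -0.00803091],
       [ 0.28312023, -0.56845605, -0.77246402],
       [-0.35567014,  0.6857579 , -0.63500776]]), 't': array([-494.14443932,  -72.28289069, 1253.53737365])}
top {'fx': 464.76048583267504, 'fy': 464.76048583267504, 'cx': 279.5196410632843, 'cy': 212.05573476664665, 'R': array([[-0.01213291, -0.99992301,  0.00260059],
       [-0.99334933,  0.01175526, -0.11453788],
       [ 0.11449849, -0.00397298, -0.99341548]]), 't': array([   9.75035117,  547.3904816 , 1391.98146761])}
wrist {'fx': 296.44643257063785, 'fy': 296.44643257063785, 'cx': 281.4066751058818, 'cy': 206.6482777005013, 'tool_from_camera': array([[ 7.54037312e-04, -9.60172494e-01, -2.79406894e-01,
         7.60979552e+01],
       [ 9.99999715e-01,  7.10376679e-04,  2.57520309e-04,
         1.10829791e+00],
       [-4.87797762e-05, -2.79407008e-01,  9.60172756e-01,
        -1.98327781e+02],
       [ 0.00000000e+00,  0.00000000e+00,  0.00000000e+00,
         1.00000000e+00]])}
```

View pics/scene0b.png

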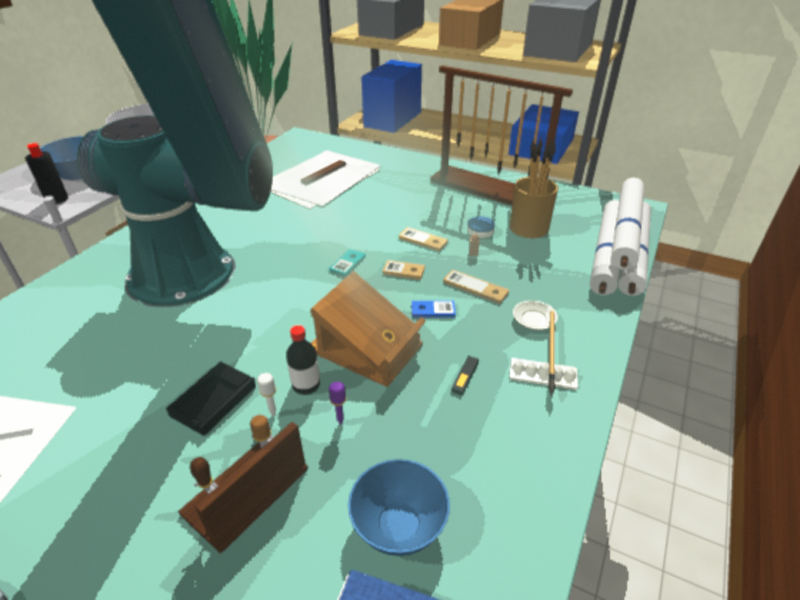

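View pics/top0b.png

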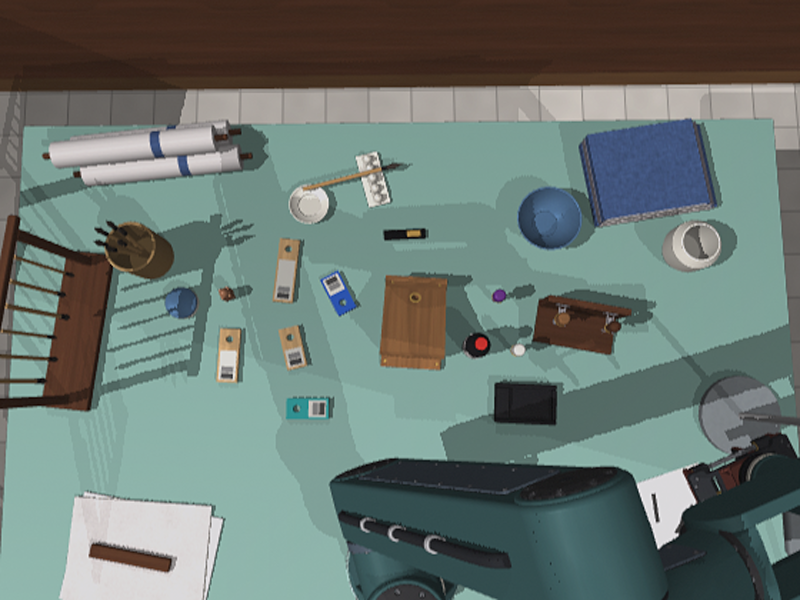

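The scene view shows the stand (hole at about (388,336)), ink bottle and rack. The rack holds a tan-headed post at (260,428) and a dark awl at (200,470).

The top view shows:
- **Slats:** long (287,268), mid (229,352), short (292,347), all beech.
- **Slat look-alikes:** blue (339,293) and turquoise (309,408).
- **Post look-alikes:** purple (499,295) and white (518,350), both standing on the table.
- **Post and awl:** the post is the light head at (563,318) in the clip, and the awl is the dark one at (613,325).

Next I'll get rough positions and check the choices in a close crop.

```bash
cat > h.py <<'E'
import numpy as np, pickle, cv2
from scipy.spatial.transform import Rotation as Ro
from scipy.optimize import least_squares
def cam(f,s=None):
    "returns R,t world->cam"
    if "R" in f: return np.array(f["R"]),np.array(f["t"])
    T=np.array(f["tool_from_camera"]);Rt=Ro.from_euler("xyz",s["tcp_rot"],degrees=True).as_matrix()
    Rw=Rt@T[:3,:3];c=Rt@T[:3,3]+s["eef_pos"]
    return Rw.T,-Rw.T@c
def ray(f,s,u,v):
    R,t=cam(f,s);d=R.T@np.array([(u-f["cx"])/f["fx"],(v-f["cy"])/f["fy"],1]);return -R.T@t,d
def onz(f,s,u,v,z):
    c,d=ray(f,s,u,v);return c+d*(z-c[2])/d[2]
def proj(f,s,X):
    R,t=cam(f,s);p=np.atleast_2d(X)@R.T+t
    return np.c_[f["fx"]*p[:,0]/p[:,2]+f["cx"],f["fy"]*p[:,1]/p[:,2]+f["cy"]]
def delta(s_pos,s_rot,pos,rot):
    "tool-frame rotvec(rad), shift(m)"
    A=Ro.from_euler("xyz",s_rot,degrees=True);B=Ro.from_euler("xyz",rot,degrees=True)
    return (A.inv()*B).as_rotvec().round(4), (A.inv().apply(np.array(pos)-s_pos)/1000).round(4)
E
python3 - <<'E'
from h import *
d=pickle.load(open("f0.pkl","rb"));t=d["top"]
P={"long":(287,268,10),"mid":(229,352,10),"short":(292,347,10),"blue":(339,293,10),"turq":(309,408,10),"socket":(415,297,58),"post":(563,318,119),"awl":(613,325,135),"bottle":(481,344,135),"seal":(226,294,54),"purple":(499,295,90)}
for k,(u,v,z) in P.items():
    X=onz(t,None,u*.7,v*.7,z); print(k,X.round(0),proj(d["scene"],None,X).round(0)/.7)
a=cv2.resize(t["color"][150:300,140:320],None,fx=3.3,fy=3.3,interpolation=cv2.INTER_CUBIC)
b=cv2.resize(t["color"][180:270,330:460],None,fx=1.6,fy=1.6,interpolation=cv2.INTER_CUBIC)
im=np.zeros((600,800,3),np.uint8);im[:a.shape[0],:a.shape[1]]=a;im[:b.shape[0],800-b.shape[1]:]=b
c=cv2.resize(d["scene"]["color"][280:370,110:220],None,fx=1.85,fy=1.85,interpolation=cv2.INTER_CUBIC)
im[200:200+c.shape[0],800-c.shape[1]:]=c
cv2.imwrite("pics/crop.png",im)
E
```

```text
long [630. 248.  10.] [[477.14285714 285.71428571]]
mid [448. 372.  10.] [[424.28571429 238.57142857]]
short [457. 236.  10.] [[404.28571429 267.14285714]]
blue [573. 134.  10.] [[432.85714286 307.14285714]]
turq [326. 199.  10.] [[347.14285714 261.42857143]]
socket [557. -30.  58.] [[388.57142857 335.71428571]]
post [ 503. -325.  119.] [[258.57142857 418.57142857]]
awl [ 487. -419.  135.] [[201.42857143 457.14285714]]
bottle [ 452. -157.  135.] [[295.71428571 328.57142857]]
seal [568. 369.  54.] [[471.42857143 234.28571429]]
purple [ 555. -202.   90.] [[337.14285714 387.14285714]]
```

View pics/crop.png

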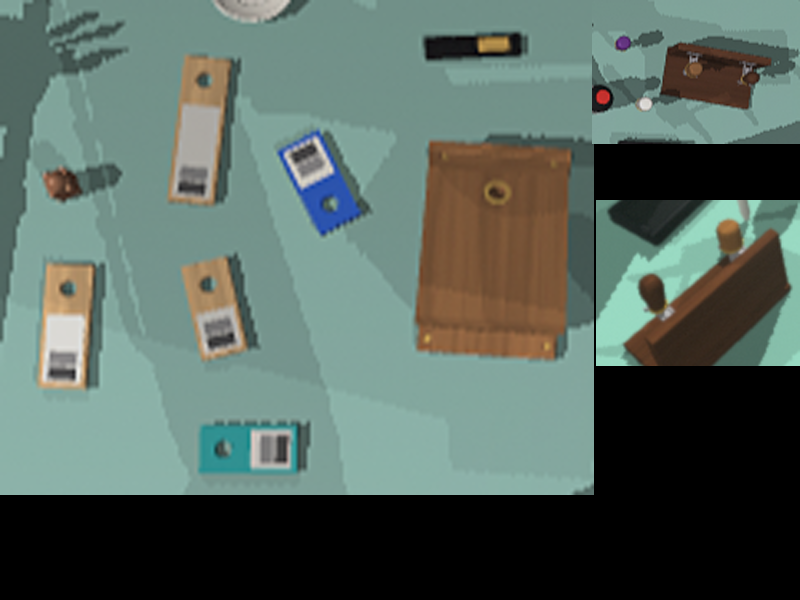

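The crop confirms that the tan slats at (200,130), (67,325) and (215,308) are the three wanted. Their holed ends all point to +x, like the stand's foot. The post is the tan head in the clip and the awl is the darker one. Next is a closer look with the wrist camera.

```bash
python3 - <<'E'
from h import *
d=pickle.load(open("f0.pkl","rb"));t=d["top"]
C={"long":[(185,56),(231,58),(216,203),(169,201)],"mid":[(47,262),(94,264),(87,388),(39,385)],"short":[(182,266),(229,257),(246,349),(203,358)]}
for k,c in C.items():
    X=np.array([onz(t,None,140+u/3.3,150+v/3.3,10) for u,v in c]);a=(X[0]+X[1]-X[2]-X[3])
    print(k,X.mean(0).round(1),"dir to hole deg",np.degrees(np.arctan2(a[1],a[0])).round(1),np.linalg.norm(a)/2,np.linalg.norm(X[0]-X[1]))
from bench import r
s=r.sense();print(delta(np.array([227.4,-555.2,186.4]),[180,0,22.28],[530,180,210],[180,0,0]))
E
```

```text
long [625.  248.6  10. ] dir to hole deg -5.6 139.55024277507025 43.86663853565641
mid [441.9 371.8  10. ] dir to hole deg -2.5 115.02643289879103 44.12475319771107
short [456.2 233.6  10. ] dir to hole deg 12.0 88.03066763858192 44.70403658701467
(array([ 0.    , -0.    ,  0.3889]), array([ 0.5587, -0.5656, -0.0236]))
```

{"method": "move_arm", "body": {"series": [[0,0,0.1,0.0559,-0.0566,-0.0236,100],[0,0,0.2,0.1117,-0.1131,-0.0236,100],[0,0,0.3,0.1676,-0.1697,-0.0236,100],[0,0,0.389,0.2235,-0.2262,-0.0236,100],[0,0,0.389,0.2793,-0.2828,-0.0236,100],[0,0,0.389,0.3352,-0.3394,-0.0236,100],[0,0,0.389,0.3911,-0.3959,-0.0236,100],[0,0,0.389,0.447,-0.4525,-0.0236,100],[0,0,0.389,0.5028,-0.509,-0.0236,100],[0,0,0.389,0.5587,-0.5656,-0.0236,100]]}}

```text
t: 1.4
eef_pos: [464.7, 22.3, 210.1]
tcp_rot: [180.0, -0.0, -0.0]
force: [2.1, 0.1, -0.6]
gripper_width: 1.001
gripper_force: 0.0
```

```bash
python3 - <<'E'
from bench import r
from h import *
s=r.sense();f=r.grab_frame("wrist");pickle.dump((f,s),open("w1.pkl","wb"))
print(s["t"],s["eef_pos"],s["tcp_rot"],s["joint_vel"])
cv2.imwrite("pics/w1.png",cv2.resize(f["color"],(800,600),interpolation=cv2.INTER_CUBIC))
E
```

```text
1.4 [464.6946742   22.27636713 210.10812243] [ 1.79990635e+02 -2.24626570e-02 -7.48980145e-03] [ 62.15297533  16.69123481 -20.12229361  -0.19473696   2.77167228
  61.95153309]
```

View pics/w1.png

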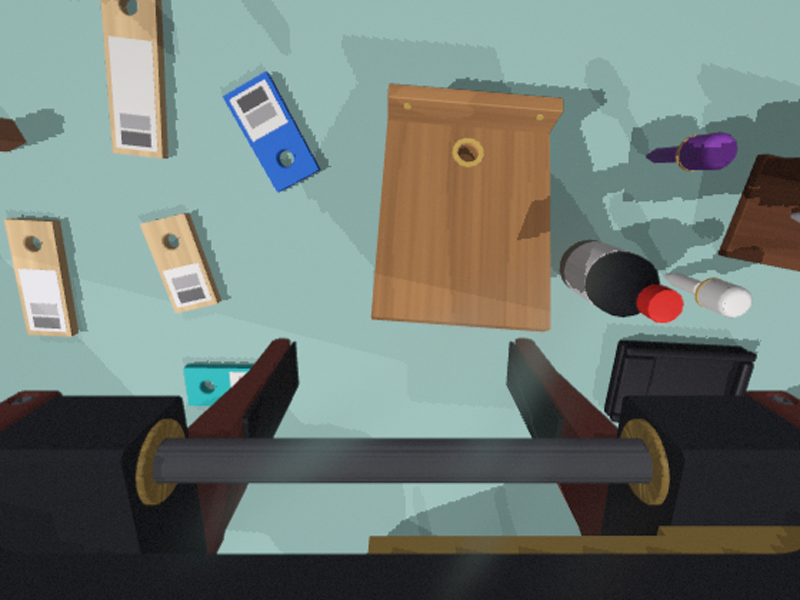

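This wrist picture shows the stand from above: hole (468,152), upper board corners (373,319) and (550,330), ledge outer-top corners (389,85) and (563,99). The slats appear at the left with the ink bottle at (620,280). I'll fit the stand pose from it.

```bash
python3 - <<'E'
from h import *
from bench import r
f,s=pickle.load(open("w1.pkl","rb"));d=pickle.load(open("f0.pkl","rb"));t=d["top"]
c,q=np.cos(np.radians(28)),np.sin(np.radians(28))
H=np.array([-55,0,58.]);U=np.array([c,0,q]);N=np.array([-q,0,c]);Y=np.array([0,1,0.])
M=np.array([H,H+135*U+65*Y*-1,H+135*U+65*Y,H-34.5*U+28*N-65*Y,H-34.5*U+28*N+65*Y])
pw=np.array([(468,152),(373,319),(550,330),(389,85),(563,99)])*.7
pt=np.array([140,150])+np.array([(497,193),(416,350),(557,358),(430,143),(571,150)])/3.3
def W(p): return M@Ro.from_euler("z",p[2],degrees=True).as_matrix().T+[p[0],p[1],0]
for nm,use in(("w",(1,0)),("t",(0,1)),("both",(1,1))):
    fun=lambda p:np.r_[(proj(f,s,W(p))-pw).ravel()*use[0],(proj(t,None,W(p))-pt).ravel()*use[1]]
    o=least_squares(fun,[500,-30,180],x_scale=[10,10,1]);print(nm,o.x.round(2),W(o.x)[0].round(1));print(o.fun.round(1))
C={"mid":[(8,222),(58,217),(75,333),(28,335)],"short":[(141,222),(187,212),(217,302),(178,312)]}
for k,cc in C.items():
    X=np.array([onz(f,s,u*.7,v*.7,10) for u,v in cc]);a=(X[0]+X[1]-X[2]-X[3])
    print(k,X.mean(0).round(1),np.degrees(np.arctan2(a[1],a[0])).round(1),np.linalg.norm(a)/2,np.linalg.norm(X[0]-X[1]))
print("holes",[onz(f,s,u*.7,v*.7,10).round(1) for u,v in((128,6),(33,243),(170,241))])
s=r.sense();print(s["eef_pos"],delta(s["eef_pos"],s["tcp_rot"],[615,249.5,60],[180,0,-5.6]))
E
```

```text
w [500.03 -26.82 175.94] [554.9 -30.7  58. ]
[-0.1  1.4 -0.8 -0.6  1.   0.2 -0.4 -0.3  0.4 -0.5  0.  -0.   0.  -0.
  0.  -0.  -0.  -0.   0.  -0. ]
t [487.03 -24.37 175.44] [541.9 -28.7  58. ]
[-0.   0.  -0.   0.  -0.   0.  -0.   0.  -0.   0.  -0.4  4.3 -0.9 -5.8
  2.1 -5.1 -0.7  3.2 -0.2  4. ]
both [498.63 -26.59 175.88] [553.5 -30.5  58. ]
[-0.3  2.7 -1.   0.7  0.5  1.5 -0.5  1.1  0.1  1.   0.1  0.4  0.1 -9.7
  3.  -9.3 -0.3 -0.4  0.2  0. ]
mid [441.6 369.1  10. ] -4.5 114.42549520536404 47.89241630171419
short [457.1 232.6  10. ] 12.4 89.9519031337377 45.14900572410003
holes [array([671.5, 245.1,  10. ]), array([476.6, 369.9,  10. ]), array([478.6, 240.1,  10. ])]
[467.25902663  29.28311837 210.29693299] (array([-0.0054, -0.0027,  0.1009]), array([ 0.148 , -0.219 ,  0.1519]))
```

{"method": "move_arm", "body": {"series": [[0,0,0.045,0.03,-0.042,0.03,100],[0,0,0.09,0.06,-0.084,0.06,100],[0,0,0.09,0.09,-0.126,0.09,100],[0,0,0.09,0.12,-0.168,0.12,100],[0,0,0.09,0.145,-0.205,0.14,100],[0,0,0.09,0.1567,-0.2197,0.15,100],[0,0,0.09,0.1567,-0.2197,0.16,100],[0,0,0.09,0.1567,-0.2197,0.185,100],[0,0,0.09,0.1567,-0.2197,0.2,100],[0,0,0.09,0.1567,-0.2197,0.2,100]]}}

```text
t: 2.7
eef_pos: [619.5, 238.5, 9.2]
tcp_rot: [179.9, 0.1, -5.2]
force: [-0.6, 0.4, -0.4]
gripper_width: 1.003
gripper_force: 0.0
```

```bash
python3 - <<'E'
from bench import r
from h import *
s=r.sense();f=r.grab_frame("wrist");pickle.dump((f,s),open("w2.pkl","wb"))
print(s["eef_pos"],s["tcp_rot"],s["joint_vel"].round(1))
c=625+0,248.6
for L in(125,):pass
g=f["color"].copy()
# overlay the predicted slat
th=np.radians(-5.2);a=np.array([np.cos(th),np.sin(th),0]);b=np.array([-a[1],a[0],0])
X=[np.array([625,248.8,10])+i*70*a+j*22*b for i,j in((1,1),(1,-1),(-1,-1),(-1,1))]+[np.array([625,248.8,10])+48*a]
p=proj(f,s,X);print(p)
for u,v in p: cv2.circle(g,(int(round(u)),int(round(v))),2,(0,0,255),-1)
cv2.imwrite("pics/w2.png",cv2.resize(g,(800,600),interpolation=cv2.INTER_CUBIC))
E
```

```text
[619.50246179 238.53454884   9.21262469] [ 1.79939842e+02  1.49901756e-01 -5.22085147e+00] [ 0.3 -1.  -1.7  0.   0.6  0.1]
[[228.3970991  123.82325663]
 [297.0297735  123.85016745]
 [294.27289525 311.54860702]
 [237.44108203 311.57040464]
 [263.295725   158.33533386]]
```

View pics/w2.png

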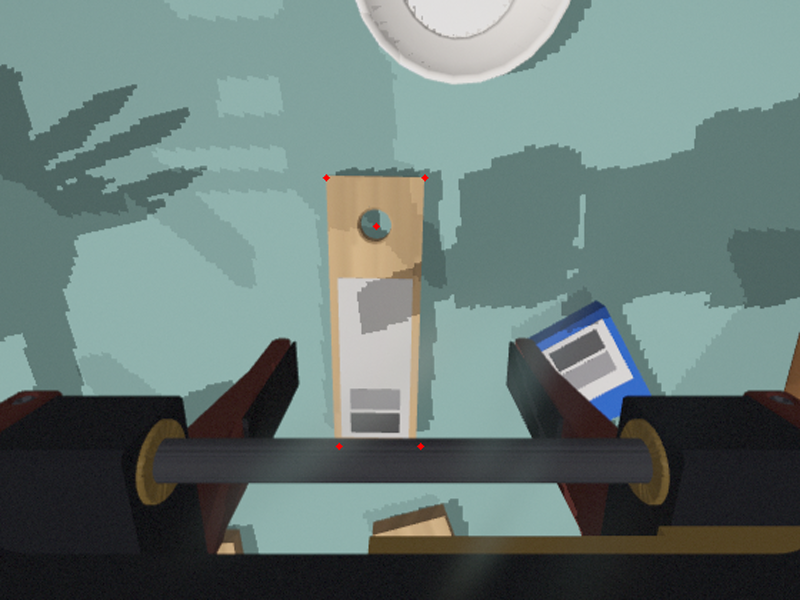

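The overlay is within about 1 mm at the corners (326,178) and (425,178) and at the hole (375,225). The slat sits about 10 mm left of the finger centre. I'll shift, lower and grip.

{"method": "move_arm", "body": {"series": [[0,0,0,0.004,-0.0107,0,100],[0,0,0,0.004,-0.0107,0.003,100],[0,0,0,0.004,-0.0107,0.0066,100],[0,0,0,0.004,-0.0107,0.0066,40],[0,0,0,0.004,-0.0107,0.0066,40],[0,0,0,0.004,-0.0107,0.0066,40],[0,0,0,0.004,-0.0107,0.0066,40],[0,0,0,0.004,-0.0107,0.0066,40],[0,0,0,0.004,-0.0107,0.0066,40],[0,0,0,0.004,-0.0107,0.0046,40]], "newtons": 30}}

```text
t: 4.0
eef_pos: [625.8, 250.2, 5.4]
tcp_rot: [180.0, 0.0, -5.2]
force: [0.5, 0.2, 0.1]
gripper_width: 0.398
gripper_force: 0.0
```

```bash
cat >> h.py <<'E'
def pose(rot,pos,rv,sh):
    "pose after tool-frame move"
    A=Ro.from_euler("xyz",rot,degrees=True)
    return (A*Ro.from_rotvec(rv)).as_euler("xyz",degrees=True).round(2),(np.array(pos)+A.apply(np.array(sh)*1000)).round(1)
S0=np.array([554.9,-30.7,58.]);YAW=175.94   # socket, stand yaw
def place(up,h,S0=S0,YAW=YAW,dy=0):
    "tool pose (rot,pos) with TCP at socket-frame (up,dy,h)"
    B=(Ro.from_euler("z",YAW,degrees=True)*Ro.from_euler("y",-28,degrees=True)) # socket frame: x up slope
    T=B*Ro.from_matrix(np.diag([-1,1,-1.]))
    return T.as_euler("xyz",degrees=True),S0+B.apply([up,dy,h])
E
python3 - <<'E'
from bench import r
from h import *
s=r.sense();f=r.grab_frame("wrist")
print(s["eef_pos"],s["tcp_rot"],s["gripper_width"],s["gripper_force"],s["force"])
for h in (80,):
    rot,pos=place(48,h);print(rot,pos,delta(s["eef_pos"],s["tcp_rot"],pos,rot))
E
```

```text
[625.81731169 250.18757097   5.36823856] [ 1.79997761e+02  2.17159207e-02 -5.16894930e+00] 0.3981758302140203 0.0 [0.54511741 0.15691001 0.07292896]
[-180.     28.     -4.06] [550.08834601 -30.35847261 151.17044244] (array([-0.0047, -0.4883, -0.019 ]), array([-0.0502,  0.2862, -0.1458]))
```

The gripper closed to 40% with no force, so I need to look before going on.

```bash
python3 - <<'E'
from bench import r
from h import *
f=r.grab_frame("wrist");g=f["color"]
d=r.grab_frame("scene")["color"][140:240,230:390]
im=np.zeros((600,800,3),np.uint8);im[:420,:560]=g;a=cv2.resize(d,None,fx=1.5,fy=1.5);im[:150,560:]=a;
b=cv2.resize(r.grab_frame("top")["color"][150:250,150:250],None,fx=2.4,fy=2.4);im[160:400,560:]=b
cv2.imwrite("pics/w3.png",im)
E
```

```text
(no output)
```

View pics/w3.png

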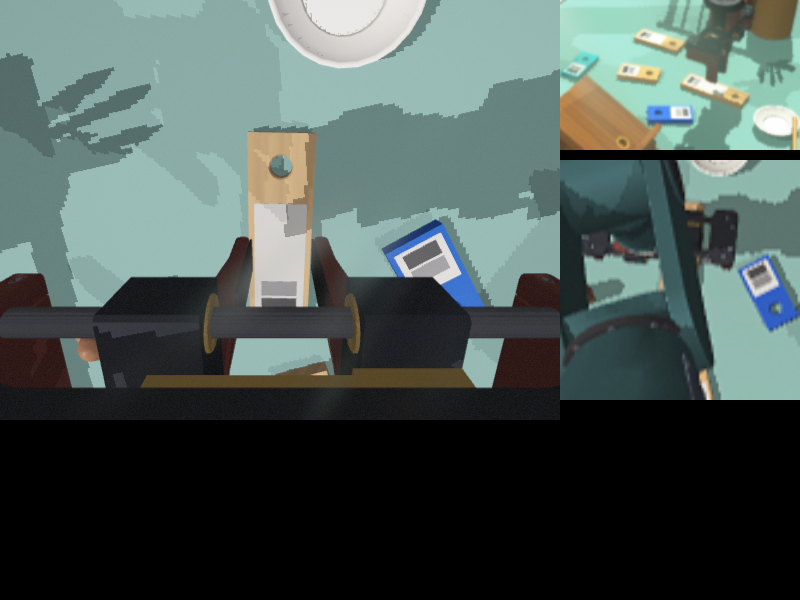

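The fingertips (242,240) and (322,240) still stand just outside the slat (250–315). The fingers simply reached the commanded 40%, so I'll close fully.

{"method": "move_arm", "body": {"series": [[0,0,0,0,0,0.002,0],[0,0,0,0,0,0.002,0],[0,0,0,0,0,0.002,0],[0,0,0,0,0,0.002,0],[0,0,0,0,0,0.002,0],[0,0,0,0,0,-0.02,0],[0,0,0,0,0,-0.05,0],[0,0,0,0,0,-0.08,0],[0,0,0,0,0,-0.11,0],[0,0,0,0,0,-0.11,0]], "newtons": 30}}

```text
t: 5.45
eef_pos: [628.2, 250.9, 118.3]
tcp_rot: [-179.9, -0.3, -5.2]
force: [0.9, 0.4, 0.0]
gripper_width: 0.003
gripper_force: 0.0
```

```bash
python3 - <<'E'
from bench import r
from h import *
s=r.sense();f=r.grab_frame("wrist");d=r.grab_frame("scene")["color"]
print(s["eef_pos"],s["tcp_rot"],s["gripper_width"],s["gripper_force"],s["force"])
im=np.zeros((420,800,3),np.uint8);im[:,:560]=f["color"];im[:240,560:]=cv2.resize(d[140:240,270:370],None,fx=2.4,fy=2.4);cv2.imwrite("pics/w4.png",im)
rot,pos=place(48,80);print(rot,pos,delta(s["eef_pos"],s["tcp_rot"],pos,rot))
E
```

```text
[628.18348286 250.90892414 118.30639053] [-179.87497427   -0.30079545   -5.16792278] 0.002563234421591689 0.0 [0.85960315 0.41777979 0.03008066]
[-180.     28.     -4.06] [550.08834601 -30.35847261 151.17044244] (array([-0.0068, -0.4939, -0.0184]), array([-0.0523,  0.2871, -0.0338]))
```

View pics/w4.png

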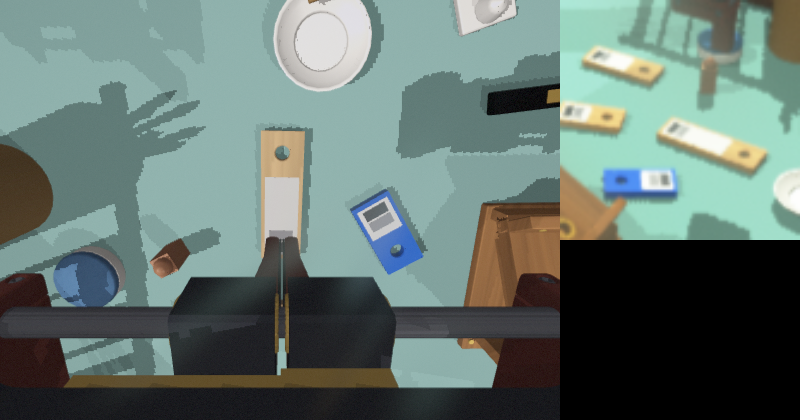

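The grip missed. The slat is untouched at (282,190) and the fingers closed above it.

The tips show at row 239 with a 148 px gap when open. Both put the finger ends about 35 mm short of the stated TCP, so I'll check that numerically.

```bash
python3 - <<'E'
from h import *
f,s=pickle.load(open("w2.pkl","rb"));g=f["color"].max(2);w4=cv2.imread("pics/w4.png")[:,:560].max(2)
for v in range(228,262,2): print(v,"w2L",g[v,198:216:2],"w2R",g[v,348:366:2],"w4",w4[v,268:298:2])
T=np.array(f["tool_from_camera"]);Ti=np.linalg.inv(T)
def pj(p): q=Ti[:3,:3]@p+Ti[:3,3];return (f["fx"]*q[:2]/q[2]+[f["cx"],f["cy"]]).round(1)
for z in(0,-10,-20,-30,-40,-61): print(z,[pj(np.array([x,y,z])) for x in(10,-10) for y in(-44,44)])
E
```

```text
228 w2L [178 178 179 179 179 178 180 179 179] w2R [177 176 177 178 177 164 165 176 160] w4 [204 204 205 204 204 204 205 204 204 203 202 203 203 203 202]
230 w2L [178 180 178 179 178 178 179 178 178] w2R [177 178 178 178 177 160 162 161 161] w4 [201 151 172 172 172 170 171 170 160 182 182 181 182 202 200]
232 w2L [178 180 179 180 178 179 179 179 179] w2R [177 178 177 178 180 162 161 162 161] w4 [202 147 147 146 146 147 147 147 147 146 147 148 153 201 201]
234 w2L [180 179 179 180 179 179 180 179 179] w2R [178 178 178 178 177 162 161 162 162] w4 [201 147 148 146 146 148 146 148 146 148 148 147 167 201 201]
236 w2L [130 154 180 180 178 180 180 179 180] w2R [179 179 178 177 177 163 161 139 119] w4 [201 113 113 114 130 146 147 147 148 147 115 116 129 180 198]
238 w2L [ 50  51  63 178 155 179 180 179 179] w2R [179 178 179 177 175 177 144  62  68] w4 [ 57  60  61  61  63  92 129 147 142  79  72  74  75  78  97]
240 w2L [ 48  51  62  84  42 179 179 179 179] w2R [178 178 179 177 117  56 117  63  67] w4 [ 60  59  63  62  66  71  65 109  85  73  74  77  79  78  83]
242 w2L [ 50  53  45  23  40 
[... 1305 characters left out ...]
 179 179 179] w2R [178 178 176 171  70  74  70  74  76] w4 [ 73  73  76  75  75  73  78 114  74  76  74  74  74  73  70]
0 [array([217.2, 218.8]), array([342. , 218.9]), array([218.8, 245. ]), array([340.4, 245.1])]
-10 [array([214.1, 223.5]), array([344.9, 223.6]), array([215.9, 250.9]), array([343.1, 250.9])]
-20 [array([210.7, 228.8]), array([348.1, 228.9]), array([212.7, 257.3]), array([346.2, 257.3])]
-30 [array([206.9, 234.5]), array([351.7, 234.6]), array([209.1, 264.3]), array([349.5, 264.4])]
-40 [array([202.7, 241. ]), array([355.6, 241.1]), array([205.2, 272.2]), array([353.2, 272.3])]
-61 [array([192.2, 257.1]), array([365.6, 257.2]), array([195.4, 291.8]), array([362.5, 291.9])]
```

Both cues agree: the real fingertips end about 34 mm before the stated TCP, and the finger centre looks about 1 mm off in tool y. I'll open and go down with that offset.

{"method": "move_arm", "body": {"series": [[0,0,0,0,0,0.01,75],[0,0,0,0,0,0.03,75],[0,0,0,0,0,0.05,75],[0,0,0,0,0,0.07,75],[0,0,0,0,0,0.09,75],[0,0,0,0,0,0.105,75],[0,0,0,0,0,0.12,75],[0,0,0,0,0,0.13,75],[0,0,0,0,0,0.138,75],[0,0,0,0,0,0.14,75]], "newtons": 30}}

```text
t: 6.8
eef_pos: [625.9, 250.2, -24.9]
tcp_rot: [180.0, 0.0, -5.2]
force: [0.3, 1.5, -0.7]
gripper_width: 0.752
gripper_force: 0.0
```

{"method": "move_arm", "body": {"series": [[0,0,0,0,0,0.003,75],[0,0,0,0,0,0.0055,75],[0,0,0,0,0,0.0055,20],[0,0,0,0,0,0.0055,20],[0,0,0,0,0,0.0055,20],[0,0,0,0,0,0.0055,20],[0,0,0,0,0,0.0055,20],[0,0,0,0,0,0.0055,20],[0,0,0,0,0,0.0055,20],[0,0,0,0,0,0.0055,20]], "newtons": 30}}

```text
t: 8.05
eef_pos: [626.1, 250.3, -29.9]
tcp_rot: [-180.0, -0.0, -5.2]
force: [-0.4, 0.3, 2.7]
gripper_width: 0.496
gripper_force: 30.0
```

```bash
python3 - <<'E'
from bench import r
from h import *
s=r.sense();print(s["eef_pos"],s["tcp_rot"],s["gripper_width"],s["gripper_force"],s["force"])
p0=np.array(s["eef_pos"])
rot,pos=place(48+2,50-31,S0+[0,1.1,0])
print(rot,pos,delta(p0,s["tcp_rot"],pos,rot))
E
```

```text
[626.12610536 250.3038259  -29.85590349] [-1.79987475e+02 -1.44609888e-02 -5.16983115e+00] 0.4961051731224896 29.9644473195076 [-0.37666858  0.27153231  2.68331184]
[-180.     28.     -4.06] [519.76098486 -27.10586055  98.2495824 ] (array([-0.0049, -0.4889, -0.0189]), array([-0.0809,  0.2858, -0.1282]))
```

Gripped: width 43.7 mm, 30 N. Lifting and carrying to a point above the board, tilted.

{"method": "move_arm", "body": {"series": [[0,0,0,0,0,-0.04,20],[0,0,0,0,0.005,-0.09,20],[0,-0.1,0,-0.01,0.03,-0.14,20],[0,-0.2,0,-0.03,0.07,-0.15,20],[0,-0.3,-0.01,-0.05,0.12,-0.15,20],[0,-0.4,-0.015,-0.07,0.17,-0.15,20],[-0.005,-0.489,-0.019,-0.0809,0.22,-0.145,20],[-0.005,-0.489,-0.019,-0.0809,0.26,-0.135,20],[-0.005,-0.489,-0.019,-0.0809,0.2858,-0.128,20],[-0.005,-0.489,-0.019,-0.0809,0.2858,-0.128,20]]}}

```text
t: 9.3
eef_pos: [519.2, -28.0, 97.4]
tcp_rot: [180.0, 28.1, -4.2]
force: [-0.2, -0.1, -0.1]
gripper_width: 0.493
gripper_force: 30.0
```

{"method": "move_arm", "body": {"series": [[0,0,0,0,0,0.0,20],[0,0,0,0,0,0,20],[0,0,0,0,0,0,20],[0,0,0,0,0,0,20],[0,0,0,0,0,0,20],[0,0,0,0,0,0,20],[0,0,0,0,0,0,20],[0,0,0,0,0,0,20],[0,0,0,0,0,0,20],[0,0,0,0,0,0,20]]}}

```text
t: 10.55
eef_pos: [519.6, -27.1, 97.9]
tcp_rot: [180.0, 28.0, -4.1]
force: [0.1, 1.1, -0.6]
gripper_width: 0.497
gripper_force: 30.0
```

```bash
python3 - <<'E'
from bench import r
from h import *
s=r.sense();f=r.grab_frame("wrist");pickle.dump((f,s),open("w5.pkl","wb"))
print(s["eef_pos"],s["tcp_rot"],s["gripper_width"],s["force"],s["qpos"].round(0))
g=f["color"].copy()
B=Ro.from_euler("z",YAW,degrees=True)*Ro.from_euler("y",-28,degrees=True)
X=S0+B.apply([[0,0,0],[-22.5,-65,0],[-22.5,65,0],[-22.5,65,28],[-22.5,-65,28],[-34.5,65,28],[-34.5,-65,28],[135,65,0],[135,-65,0]])
p=proj(f,s,X);print(p.round(1))
for u,v in p: cv2.circle(g,(int(round(u)),int(round(v))),1,(0,0,255),-1)
cv2.imwrite("pics/w5.png",cv2.resize(g[:320],(800,457),interpolation=cv2.INTER_CUBIC))
E
```

```text
[519.64270375 -27.10679823  97.91310015] [179.99374611  28.02477682  -4.05753397] 0.4968277353534297 [ 0.06840728  1.14055839 -0.55482927] [-9. 37. 78. -2. 93. 86.]
[[281.1 158.4]
 [189.1 126.3]
 [373.1 126.5]
 [386.6 127.4]
 [175.5 127.2]
 [388.6 106.8]
 [173.5 106.7]
 [357.  317.2]
 [205.  317.2]]
```

View pics/w5.png

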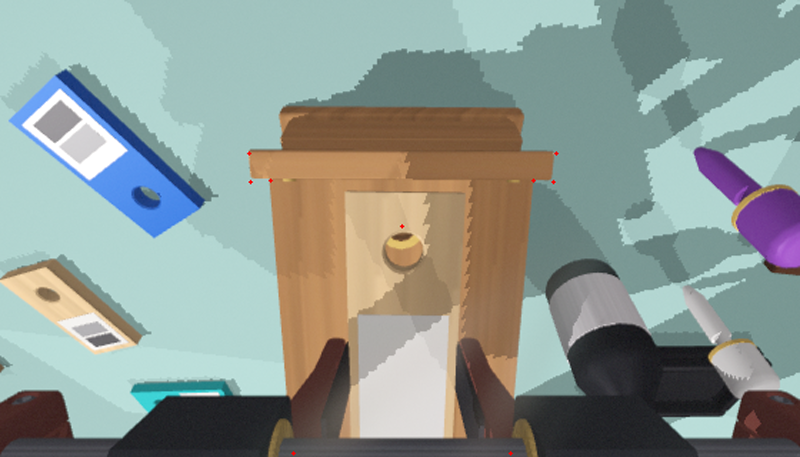

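The slat hole (403,251) and the board's ring seen through it (403,240) line up across the slope, and the ledge matches the prediction within about 1 mm. I'll work out the position along the slope.

```bash
python3 - <<'E'
from h import *
f,s=pickle.load(open("w5.pkl","rb"))
B=Ro.from_euler("z",YAW,degrees=True)*Ro.from_euler("y",-28,degrees=True)
def at(u,v,h):
    c,d=ray(f,s,u*.7,v*.7);c=B.inv().apply(c-S0);d=B.inv().apply(d);return (c+d*(h-c[2])/d[2]).round(1)
print("tcp",B.inv().apply(s["eef_pos"]-S0))
print("slat front",at(345,191,59),at(465,192,59),"hole",at(403,251,59))
print("ledge in",at(271,180,28),at(531,180,28),"out",at(249,151,28),at(553,152,28))
print("ring top edge at board",at(403,233,0))
E
```

```text
tcp [50.01491148 -1.08792974 18.6109817 ]
slat front [-20.  -20.5  59. ] [-19.6  23.   59. ] hole [ 2.   0.6 59. ]
ledge in [-23.2 -56.2  28. ] [-23.3  55.7  28. ] out [-35.1 -64.5  28. ] [-34.7  64.1  28. ]
ring top edge at board [3.4 0.7 0. ]
```

{"method": "move_arm", "body": {"series": [[0,0,0,0,-0.0003,0.015,20],[0,0,0,0,-0.0003,0.028,20],[0,0,0,0,-0.0003,0.038,20],[0,0,0,0,-0.0003,0.044,20],[0,0,0,0,-0.0003,0.047,20],[0,0,0,0,-0.0003,0.048,20],[0,0,0,0.001,-0.0003,0.048,20],[0,0,0,0.002,-0.0003,0.048,20],[0,0,0,0.0024,-0.0003,0.048,20],[0,0,0,0.0024,-0.0003,0.048,20]]}}

```text
t: 11.85
eef_pos: [499.5, -25.5, 54.5]
tcp_rot: [180.0, 28.0, -4.1]
force: [-0.0, -0.3, 0.3]
gripper_width: 0.494
gripper_force: 30.0
```

{"method": "move_arm", "body": {"series": [[0,0,0,0,0,0.001,20],[0,0,0,0,0,0.001,20],[0,0,0,0,0,0.001,75],[0,0,0,0,0,0.001,75],[0,0,0,0,0,0.001,75],[0,0,0,0,0,0.001,75],[0,0,0,0,0,-0.02,75],[0,0,0,0,0,-0.05,75],[0,0,0,0,0,-0.07,75],[0,0,0,0,0,-0.07,75]]}}

```text
t: 13.1
eef_pos: [533.6, -27.9, 117.0]
tcp_rot: [180.0, 27.8, -4.1]
force: [0.1, 0.3, -0.3]
gripper_width: 0.749
gripper_force: 0.0
```

```bash
python3 - <<'E'
from bench import r
from h import *
s=r.sense();f=r.grab_frame("wrist");pickle.dump((f,s),open("w6.pkl","wb"))
print(s["eef_pos"],s["tcp_rot"],s["joint_vel"].round(1))
g=f["color"];B=Ro.from_euler("z",YAW,degrees=True)*Ro.from_euler("y",-28,degrees=True)
# rectified view of the board plane h=10, 5 px/mm, up -40..60, y -70..70 ; up-slope at bottom
R,t=cam(f,s);U,Y,N=B.apply(np.eye(3));O=S0+10*N
K=np.array([[f["fx"],0,f["cx"]],[0,f["fy"],f["cy"]],[0,0,1]])
Hm=K@np.c_[R@U,R@Y,R@O+t]; k=5.7
A=np.array([[0,1/k,-40],[1/k,0,-70],[0,0,1.]])  # px(x=y+70,y=up+40)
A=np.array([[0,1/k,-40],[1/k,0,-70],[0,0,1.]])
im=cv2.warpPerspective(g,Hm@A,(798,570),flags=cv2.INTER_CUBIC|cv2.WARP_INVERSE_MAP)
cv2.imwrite("pics/w6.png",im)
p0=s["eef_pos"];print(delta(p0,s["tcp_rot"],[441.8-2,370.5+1,60-34],[180,0,-3.5]), "short",delta(p0,s["tcp_rot"],[456.7,234,60-34],[180,0,12.2]))
E
```

```text
[533.58639346 -27.87618436 116.98785632] [179.97451821  27.83971889  -4.06022967] [ 0.1  0.9  3.2  0.  -1.2  0.1]
(array([-0.0019,  0.4859, -0.0095]), array([-0.0652, -0.3918,  0.1372])) short (array([-0.0685,  0.4827, -0.2781]), array([-0.0417, -0.2558,  0.1248]))
```

View pics/w6.png

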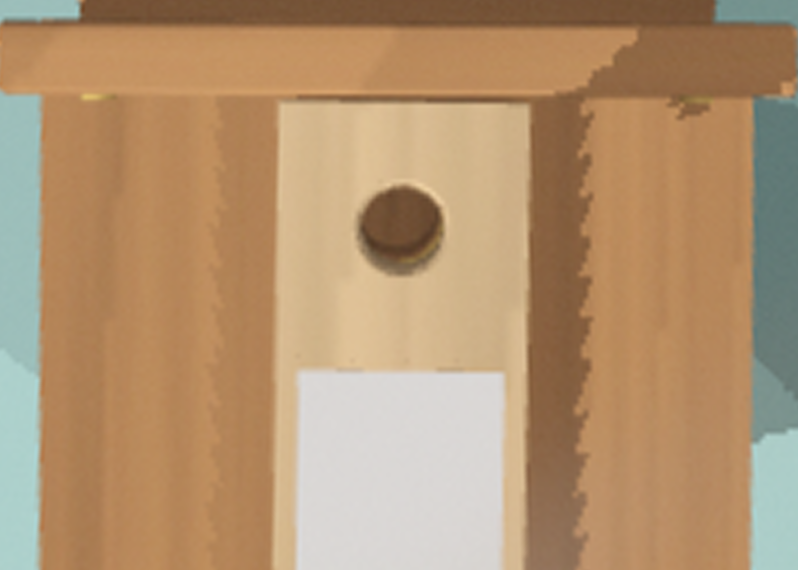

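The slat lies flat against the ledge (front edge at row 100, so 22.5 mm) with its hole at (401,230). That is 0.35 mm off in each direction, and the board's edges are symmetric at 42 and 752. Now the middle slat.

{"method": "move_arm", "body": {"series": [[0,0,0,0,-0.04,-0.01,75],[0,0,0,0,-0.09,-0.01,75],[0,0.1,0,-0.01,-0.14,0,75],[-0.001,0.2,-0.003,-0.02,-0.19,0.02,75],[-0.002,0.3,-0.006,-0.03,-0.24,0.05,75],[-0.003,0.4,-0.01,-0.04,-0.29,0.08,75],[-0.006,0.486,-0.017,-0.05,-0.33,0.11,75],[-0.006,0.486,-0.017,-0.06,-0.37,0.13,75],[-0.006,0.486,-0.017,-0.0634,-0.3919,0.1363,75],[-0.006,0.486,-0.017,-0.0634,-0.3919,0.1363,75]]}}

```text
t: 14.4
eef_pos: [439.8, 372.4, 25.0]
tcp_rot: [179.9, 0.2, -2.9]
force: [0.3, -1.1, -0.0]
gripper_width: 0.749
gripper_force: 0.0
```

```bash
python3 - <<'E'
from bench import r
from h import *
s=r.sense();f=r.grab_frame("wrist");pickle.dump((f,s),open("w7.pkl","wb"))
print(s["eef_pos"],s["tcp_rot"],s["joint_vel"].round(1))
B=Ro.from_euler("z",YAW,degrees=True)*Ro.from_euler("y",-28,degrees=True)
print("rel long",B.inv().apply(np.array([499.5,-25.5,54.5])-S0))
g=f["color"];hsv=cv2.cvtColor(g,cv2.COLOR_BGR2HSV)
# wood mask: hue of beech ; rectify table plane z=10 around the slat
R,t=cam(f,s);K=np.array([[f["fx"],0,f["cx"]],[0,f["fy"],f["cy"]],[0,0,1]])
k=2.;X0,Y0=380,300
Hm=K@np.c_[R[:,0],R[:,1],R@[0,0,10]+t]@np.array([[1/k,0,X0],[0,1/k,Y0],[0,0,1.]])
im=cv2.warpPerspective(g,Hm,(300,300),flags=cv2.INTER_LINEAR|cv2.WARP_INVERSE_MAP)
h=cv2.cvtColor(im,cv2.COLOR_BGR2HSV);m=((h[...,0]<28)&(h[...,1]>40)&(h[...,2]>90)).astype(np.uint8)*255
m=cv2.morphologyEx(m,cv2.MORPH_CLOSE,np.ones((5,5)))
for c in cv2.findContours(m,cv2.RETR_EXTERNAL,cv2.CHAIN_APPROX_NONE)[0]:
    if cv2.contourArea(c)>600:
        (a,b),(w,hh),an=cv2.minAreaRect(c);print("rect x,y",X0+a/k,Y0+b/k,w/k,hh/k,an,cv2.boundingRect(c))
cv2.imwrite("pics/w7.png",im)
E
```

```text
[439.75225416 372.43427734  24.96191915] [179.86441217   0.20411642  -2.91888857] [-2.3 -0.8  0.4 -0.8  0.4 -1. ]
rel long [ 47.47446196  -1.26457042 -29.20661437]
rect x,y 441.5517120361328 373.2066650390625 44.16525650024414 115.72295379638672 86.90594482421875 (6, 97, 235, 100)
```

{"method": "move_arm", "body": {"series": [[0,0,0,0.0017,-0.0018,0.015,75],[0,0,0,0.0017,-0.0018,0.03,75],[0,0,0,0.0017,-0.0018,0.042,75],[0,0,0,0.0017,-0.0018,0.05,75],[0,0,0,0.0017,-0.0018,0.055,75],[0,0,0,0.0017,-0.0018,0.055,20],[0,0,0,0.0017,-0.0018,0.055,20],[0,0,0,0.0017,-0.0018,0.055,20],[0,0,0,0.0017,-0.0018,0.055,20],[0,0,0,0.0017,-0.0018,0.055,20]]}}

```text
t: 15.7
eef_pos: [442.0, 373.6, -29.0]
tcp_rot: [179.9, 0.1, -3.0]
force: [-0.6, -0.4, 2.2]
gripper_width: 0.492
gripper_force: 30.0
```

```bash
python3 - <<'E'
from bench import r
from h import *
s=r.sense();print(s["eef_pos"],s["tcp_rot"],s["gripper_width"],s["gripper_force"],s["force"])
off=s["eef_pos"][0]-441.55;print("tcp ahead of slat centre",off)
print(s["eef_pos"][2])
# hole at up +2 -> TCP up = 35+2-off
rot,pos=place(35+2-off, 50+s["eef_pos"][2],dy=-1.5);print(rot,pos,delta(s["eef_pos"],s["tcp_rot"],pos,rot))
E
```

```text
[442.0172451  373.5916044  -28.98392233] [ 1.79926573e+02  1.40264913e-01 -3.03549459e+00] 0.4918175127311859 30.001303553581238 [-0.5562369  -0.44579331  2.23993457]
tcp ahead of slat centre 0.46724509984028373
-28.983922329948335
[-180.     28.     -4.06] [532.67233332 -27.61852405  93.70718473] (array([ 0.0056, -0.4862,  0.0172]), array([ 0.1115,  0.396 , -0.1225]))
```

{"method": "move_arm", "body": {"series": [[0,0,0,0,0,-0.04,20],[0,0,0,0,0.02,-0.09,20],[0,-0.1,0,0.02,0.06,-0.13,20],[0.001,-0.2,0.003,0.04,0.11,-0.145,20],[0.002,-0.3,0.006,0.06,0.16,-0.145,20],[0.004,-0.4,0.01,0.08,0.21,-0.145,20],[0.0056,-0.486,0.017,0.1,0.265,-0.14,20],[0.0056,-0.486,0.017,0.11,0.32,-0.135,20],[0.0056,-0.486,0.017,0.1115,0.37,-0.1275,20],[0.0056,-0.486,0.017,0.1115,0.396,-0.1225,20]]}}

```text
t: 16.95
eef_pos: [532.2, -30.1, 92.8]
tcp_rot: [179.9, 28.1, -4.2]
force: [-0.1, 0.2, 0.7]
gripper_width: 0.495
gripper_force: 30.0
```

{"method": "move_arm", "body": {"series": [[0,0,0,0,0,0,20],[0,0,0,0,0,0,20],[0,0,0,0,0,0.005,20],[0,0,0,0,0,0.01,20],[0,0,0,0,0,0.015,20],[0,0,0,0,0,0.02,20],[0,0,0,0,0,0.025,20],[0,0,0,0,0,0.03,20],[0,0,0,0,0,0.03,20],[0,0,0,0,0,0.03,20]]}}

```text
t: 18.2
eef_pos: [518.6, -26.9, 67.0]
tcp_rot: [180.0, 28.0, -4.1]
force: [0.5, 0.1, -0.1]
gripper_width: 0.495
gripper_force: 30.0
```

```bash
cat >> h.py <<'E'
Bs=Ro.from_euler("z",YAW,degrees=True)*Ro.from_euler("y",-28,degrees=True)
def rect(f,s,h,k=5.7,up0=-40,y0=-70,size=(798,570)):
    "rectified board-parallel plane at height h"
    R,t=cam(f,s);U,Y,N=Bs.apply(np.eye(3));O=S0+h*N
    K=np.array([[f["fx"],0,f["cx"]],[0,f["fy"],f["cy"]],[0,0,1]])
    A=np.array([[0,1/k,up0],[1/k,0,y0],[0,0,1.]])
    return cv2.warpPerspective(f["color"],K@np.c_[R@U,R@Y,R@O+t]@A,size,flags=cv2.INTER_CUBIC|cv2.WARP_INVERSE_MAP)
def hole(im,k=5.7,up0=-40,y0=-70,win=12,thr=None):
    "dark round blob near the origin -> (up,y), diameter mm"
    cx,cy=int(-y0*k),int(-up0*k);w=int(win*k);g=cv2.GaussianBlur(im.max(2),(5,5),0)[cy-w:cy+w,cx-w:cx+w]
    t,m=cv2.threshold(g,0,255,cv2.THRESH_BINARY_INV+cv2.THRESH_OTSU)
    cs=[c for c in cv2.findContours(m,cv2.RETR_EXTERNAL,cv2.CHAIN_APPROX_NONE)[0] if cv2.contourArea(c)>800]
    return [tuple(np.round([(cv2.minEnclosingCircle(c)[0][1]+cy-w)/k+up0,(cv2.minEnclosingCircle(c)[0][0]+cx-w)/k+y0,2*cv2.minEnclosingCircle(c)[1]/k],2)) for c in cs]
def edges(im,up,k=5.7,up0=-40,y0=-70,lim=34):
    "strong lateral gradients (y mm) along row 'up'"
    r=int((up-up0)*k);l=cv2.GaussianBlur(im[r-6:r+6].mean(0).astype(np.float32),(0,0),1).mean(1) if im.ndim==3 else 0
    d=np.abs(np.gradient(l));ys=np.arange(len(d))/k+y0;o=[]
    for sg in(-1,1):
        q=np.where((ys*sg>16)&(ys*sg<lim))[0];o.append(round(ys[q[d[q].argmax()]],2))
    return o
E
python3 - <<'E'
from bench import r
from h import *
f,s=pickle.load(open("w6.pkl","rb"));im=rect(f,s,10);print("long placed",hole(im),[edges(im,u) for u in(-18,-10,10,18)])
s=r.sense();f=r.grab_frame("wrist");pickle.dump((f,s),open("w8.pkl","wb"))
q=Bs.inv().apply(s["eef_pos"]-S0);print(q,s["tcp_rot"],s["gripper_width"],s["force"])
h=q[2]+29+10;im=rect(f,s,h);print("held",h,hole(im),[edges(im,u) for u in(-18,-10,10,18)])
E
```

```text
long placed [(np.float64(0.39), np.float64(0.38), np.float64(15.61))] [[np.float64(-21.23), np.float64(22.81)], [np.float64(-21.4), np.float64(22.98)], [np.float64(-21.75), np.float64(22.81)], [np.float64(-21.75), np.float64(22.46)]]
[36.48240744 -1.19218427 -9.14986088] [179.96483509  28.00943706  -4.07106652] 0.49513877362123604 [ 0.48213245  0.12466643 -0.14898768]
held 29.850139122466068 [(np.float64(-0.09), np.float64(-0.09), np.float64(33.49))] [[np.float64(-21.93), np.float64(22.11)], [np.float64(-21.93), np.float64(22.11)], [np.float64(-21.75), np.float64(22.11)], [np.float64(-21.93), np.float64(22.11)]]
```

{"method": "move_arm", "body": {"series": [[0,0,0,0,0.0002,0.004,20],[0,0,0,0,0.0002,0.008,20],[0,0,0,0.0007,0.0002,0.0093,20],[0,0,0,0.0017,0.0002,0.0098,20],[0,0,0,0.0017,0.0002,0.0098,20],[0,0,0,0.0017,0.0002,0.0098,75],[0,0,0,0.0017,0.0002,0.0098,75],[0,0,0,0.0017,0.0002,0.0098,75],[0,0,0,0.0017,0.0002,-0.01,75],[0,0,0,0.0017,0.0002,-0.06,75]]}}

```text
t: 19.5
eef_pos: [545.7, -28.8, 118.2]
tcp_rot: [180.0, 28.4, -4.1]
force: [0.3, 0.0, 0.2]
gripper_width: 0.753
gripper_force: 0.0
```

```bash
python3 - <<'E'
from bench import r
from h import *
s=r.sense();f=r.grab_frame("wrist");pickle.dump((f,s),open("w9.pkl","wb"))
q=Bs.inv().apply(s["eef_pos"]-S0);print(q,s["eef_pos"],s["tcp_rot"],s["gripper_width"],s["force"],s["joint_vel"].round(0))
im=rect(f,s,20);print("mid placed",hole(im,win=10),[edges(im,u) for u in(-18,-10,10,18)]);cv2.imwrite("pics/w9.png",im)
p=s["eef_pos"];print(delta(p,s["tcp_rot"],[456.7,235,25],[180,0,12.2]))
E
```

```text
[36.51182992 -1.28692751 48.76004473] [545.66799358 -28.75455427 118.19382997] [179.99923124  28.37756618  -4.05255565] 0.7532746911928957 [0.31402297 0.0171473  0.17452056] [  1.  -8. -47.   0.  51.  -1.]
mid placed [(np.float64(1.08), np.float64(0.07), np.float64(15.68))] [[np.float64(-21.75), np.float64(22.46)], [np.float64(-21.93), np.float64(22.28)], [np.float64(-21.75), np.float64(22.46)], [np.float64(-21.93), np.float64(22.28)]]
(array([-0.0702,  0.4919, -0.2778]), array([-0.0502, -0.2568,  0.133 ]))
```

{"method": "move_arm", "body": {"series": [[0,0,0,0,-0.01,-0.02,75],[0,0,0,0,-0.05,-0.02,75],[-0.014,0.1,-0.055,-0.01,-0.1,-0.01,75],[-0.028,0.2,-0.11,-0.02,-0.14,0.02,75],[-0.042,0.3,-0.165,-0.03,-0.18,0.05,75],[-0.056,0.4,-0.22,-0.04,-0.22,0.08,75],[-0.07,0.485,-0.278,-0.0521,-0.25,0.11,75],[-0.07,0.485,-0.278,-0.0521,-0.2575,0.1351,75],[-0.07,0.485,-0.278,-0.0521,-0.2575,0.1351,75],[-0.07,0.485,-0.278,-0.0521,-0.2575,0.1351,75]]}}

```text
t: 20.8
eef_pos: [458.6, 235.4, 24.9]
tcp_rot: [179.9, -0.0, 12.2]
force: [0.3, 0.3, 0.5]
gripper_width: 0.747
gripper_force: 0.0
```

```bash
python3 - <<'E'
from bench import r
from h import *
s=r.sense();f=r.grab_frame("wrist");pickle.dump((f,s),open("w10.pkl","wb"))
print(s["eef_pos"],s["tcp_rot"],s["joint_vel"].round(1))
g=f["color"];R,t=cam(f,s);K=np.array([[f["fx"],0,f["cx"]],[0,f["fy"],f["cy"]],[0,0,1]])
k=2.;X0,Y0=390,180
Hm=K@np.c_[R[:,0],R[:,1],R@[0,0,10]+t]@np.array([[1/k,0,X0],[0,1/k,Y0],[0,0,1.]])
im=cv2.warpPerspective(g,Hm,(260,220),flags=cv2.INTER_LINEAR|cv2.WARP_INVERSE_MAP)
h=cv2.cvtColor(im,cv2.COLOR_BGR2HSV);m=((h[...,0]<28)&(h[...,1]>40)&(h[...,2]>90)).astype(np.uint8)*255
m=cv2.morphologyEx(m,cv2.MORPH_CLOSE,np.ones((5,5)))
for c in cv2.findContours(m,cv2.RETR_EXTERNAL,cv2.CHAIN_APPROX_NONE)[0]:
    if cv2.contourArea(c)>600:
        (a,b),(w,hh),an=cv2.minAreaRect(c);print("rect x,y",X0+a/k,Y0+b/k,w/k,hh/k,an)
        C=np.array([X0+a/k,Y0+b/k,0]);print(delta(s["eef_pos"],s["tcp_rot"],[C[0],C[1]+1,-29.5],[180,0,s["tcp_rot"][2]]))
E
```

```text
[458.6310468  235.41437249  24.87778084] [ 1.79942291e+02 -3.63038060e-02  1.22001390e+01] [-0.8 -0.3 -0.8 -0.  -0.2  0.1]
rect x,y 456.9660873413086 234.97723388671875 91.21408081054688 44.22743606567383 13.025840759277344
(array([ 0.001 , -0.0006, -0.    ]), array([-0.0015, -0.001 ,  0.0544]))
```

{"method": "move_arm", "body": {"series": [[0,0,-0.014,-0.0015,-0.001,0.015,75],[0,0,-0.014,-0.0015,-0.001,0.03,75],[0,0,-0.014,-0.0015,-0.001,0.042,75],[0,0,-0.014,-0.0015,-0.001,0.05,75],[0,0,-0.014,-0.0015,-0.001,0.0545,75],[0,0,-0.014,-0.0015,-0.001,0.0545,20],[0,0,-0.014,-0.0015,-0.001,0.0545,20],[0,0,-0.014,-0.0015,-0.001,0.0545,20],[0,0,-0.014,-0.0015,-0.001,0.0545,20],[0,0,-0.014,-0.0015,-0.001,0.0545,20]]}}

```text
t: 22.1
eef_pos: [455.6, 236.2, -29.9]
tcp_rot: [179.9, 0.0, 13.0]
force: [-0.1, -0.7, 3.8]
gripper_width: 0.494
gripper_force: 30.0
```

```bash
python3 - <<'E'
from bench import r
from h import *
s=r.sense();print(s["eef_pos"],s["tcp_rot"],s["gripper_width"],s["gripper_force"],s["force"])
A=Ro.from_euler("xyz",s["tcp_rot"],degrees=True)
off=A.inv().apply(s["eef_pos"]-np.array([456.97,235,0]))[0];print("off",off)
rot,pos=place(23+2-off, 50+s["eef_pos"][2],dy=-1.1);print(rot,pos,delta(s["eef_pos"],s["tcp_rot"],pos,rot))
E
```

```text
[455.62882445 236.16839446 -29.90642485] [1.79948100e+02 1.35052783e-02 1.30205412e+01] 0.49370797607062333 30.001198947429657 [-0.10728084 -0.71948545  3.81833542]
off -1.0364040514831034
[-180.     28.     -4.06] [541.45648097 -28.64302223  87.96492511] (array([ 0.0738, -0.4849,  0.2919]), array([ 0.0239,  0.2774, -0.1176]))
```

{"method": "move_arm", "body": {"series": [[0,0,0,0,0,-0.04,20],[0,0,0,0,0.01,-0.09,20],[0.015,-0.1,0.06,0,0.04,-0.135,20],[0.03,-0.2,0.12,0.005,0.08,-0.145,20],[0.045,-0.3,0.18,0.01,0.12,-0.145,20],[0.06,-0.4,0.24,0.015,0.165,-0.145,20],[0.0738,-0.485,0.292,0.02,0.21,-0.14,20],[0.0738,-0.485,0.292,0.0239,0.25,-0.13,20],[0.0738,-0.485,0.292,0.0239,0.2774,-0.1176,20],[0.0738,-0.485,0.292,0.0239,0.2774,-0.1176,20]]}}

```text
t: 23.35
eef_pos: [540.3, -29.9, 86.5]
tcp_rot: [180.0, 28.2, -4.2]
force: [-0.5, 1.2, -0.5]
gripper_width: 0.496
gripper_force: 30.0
```

{"method": "move_arm", "body": {"series": [[0,0,0,0,0,0,20],[0,0,0,0,0,0,20],[0,0,0,0,0,0.005,20],[0,0,0,0,0,0.01,20],[0,0,0,0,0,0.015,20],[0,0,0,0,0,0.018,20],[0,0,0,0,0,0.02,20],[0,0,0,0,0,0.02,20],[0,0,0,0,0,0.02,20],[0,0,0,0,0,0.02,20]]}}

```text
t: 24.6
eef_pos: [532.0, -28.1, 70.1]
tcp_rot: [180.0, 28.0, -4.1]
force: [0.7, -0.9, -0.3]
gripper_width: 0.497
gripper_force: 30.0
```

```bash
python3 - <<'E'
from bench import r
from h import *
s=r.sense();f=r.grab_frame("wrist");pickle.dump((f,s),open("w11.pkl","wb"))
q=Bs.inv().apply(s["eef_pos"]-S0);print(q,s["tcp_rot"],s["gripper_width"],s["force"])
h=q[2]+29.9+10;im=rect(f,s,h);print("held",h,hole(im,win=9),[edges(im,u) for u in(-18,-10,10,18)])
def front(im,y,k=5.7):
    c=int((y+70)*k);l=cv2.GaussianBlur(im[:,c-8:c+8].mean((1,2)).astype(np.float32)[:,None],(0,0),1)[:,0];d=np.abs(np.gradient(l));i=np.argsort(d[40:180])[-6:]+40;return np.sort(i/k-40).round(1)
print([front(im,y) for y in(-15,0,15)])
E
```

```text
[26.00934242 -0.96230957 -0.17282075] [179.97906206  28.0207978   -4.08215229] 0.49679961497212394 [ 0.68110526 -0.90150818 -0.34858868]
held 39.72717924925011 [(np.float64(1.71), np.float64(0.69), np.float64(16.11))] [[np.float64(-21.75), np.float64(22.46)], [np.float64(-21.75), np.float64(22.46)], [np.float64(-21.75), np.float64(22.46)], [np.float64(-21.4), np.float64(22.11)]]
[array([-24.9, -24.7, -24.6, -20. , -19.8, -19.6]), array([-20.2, -20. , -19.8, -19.6, -19.5,  -9.6]), array([-24.9, -24.7, -24.6, -20. , -19.8, -19.6])]
```

{"method": "move_arm", "body": {"series": [[0,0,0,0,0,0.004,20],[0,0,0,0,0,0.008,20],[0,0,0,0.0008,0,0.0092,20],[0,0,0,0.0018,0,0.0097,20],[0,0,0,0.0018,0,0.0097,20],[0,0,0,0.0018,0,0.0097,75],[0,0,0,0.0018,0,0.0097,75],[0,0,0,0.0018,0,0.0097,75],[0,0,0,0.0018,0,-0.01,75],[0,0,0,0.0018,0,-0.06,75]]}}

```text
t: 25.9
eef_pos: [559.1, -29.8, 121.0]
tcp_rot: [-180.0, 28.4, -4.1]
force: [1.7, -1.2, -0.4]
gripper_width: 0.75
gripper_force: 0.0
```

{"method": "move_arm", "body": {"series": [[0,0,0,0,0,-0.02,75],[0,0,0,0,0,-0.02,75],[0,0,0,0,0,-0.02,75],[0,0,0,0,0,-0.02,75],[0,0,0,0,0,-0.02,75],[0,0,0,0,0,-0.02,75],[0,0,0,0,0,-0.02,75],[0,0,0,0,0,-0.02,75],[0,0,0,0,0,-0.02,75],[0,0,0,0,0,-0.02,75]]}}

```text
t: 27.15
eef_pos: [570.9, -30.9, 139.7]
tcp_rot: [180.0, 28.0, -4.1]
force: [0.1, -0.9, -0.9]
gripper_width: 0.753
gripper_force: 0.0
```

```bash
python3 - <<'E'
from bench import r
from h import *
s=r.sense();f=r.grab_frame("wrist");pickle.dump((f,s),open("w12.pkl","wb"))
q=Bs.inv().apply(s["eef_pos"]-S0);print(q,s["eef_pos"],s["tcp_rot"],s["gripper_width"],s["force"])
im=rect(f,s,30);print("short placed",hole(im,win=9),[edges(im,u) for u in(-18,-10,10,18)])
def front(im,y,k=5.7):
    c=int((y+70)*k);l=cv2.GaussianBlur(im[:,c-8:c+8].mean((1,2)).astype(np.float32)[:,None],(0,0),1)[:,0];d=np.abs(np.gradient(l));i=np.argsort(d[40:180])[-6:]+40;return np.sort(i/k-40).round(1)
print([front(im,y) for y in(-15,0,15)])
k=10;im2=rect(f,s,30,k=10,up0=-30,y0=-30,size=(600,600));cv2.imwrite("pics/w12.png",im2)
# inner openings: ring darkness profile inside hole along both axes
c=im2.max(2);print("along y @up0.5",c[305,200:400:6]);print("along up @y0.5",c[200:400:6,305])
# post from first frames: head triangulation top+scene
d=pickle.load(open("f0.pkl","rb"))
X=onz(d["top"],None,563*.7,318*.7,119);print(X)
E
```

```text
[24.29970028 -0.97751167 79.64254778] [570.86376991 -30.85312479 139.72821411] [179.97775068  28.04412875  -4.08053734] 0.7530346743900868 [ 0.07598458 -0.85117278 -0.85265929]
short placed [(np.float64(1.18), np.float64(0.1), np.float64(15.72))] [[np.float64(-21.75), np.float64(22.46)], [np.float64(-21.75), np.float64(22.46)], [np.float64(-21.58), np.float64(22.63)], [np.float64(-21.75), np.float64(22.46)]]
[array([-24.2, -21.4, -21.2, -21.1, -20.9, -20.7]), array([-21.6, -21.4, -21.2, -21.1, -20.9, -20.7]), array([-21.6, -21.4, -21.2, -21.1, -20.9, -20.7])]
along y @up0.5 [211 210 213 194 156 133 116 116 129 131 122 112 111 111 110 107 111 119
 124 121 123 132 137 129 116 111 112 115 116 162 205 216 212 209]
along up @y0.5 [220 220 220 219 232 226 168 123 108 111 114 111 103  93  87  89  93 113
 128 122 118 124 135 130 121 118 129 132 123 117 127 153 179 204]
[ 503.0555659  -324.61632168  119.        ]
```

All three slats are stacked. The holes are at up 0.39, about 1.1 and 1.2 mm and y 0.1–0.4 mm, so they overlap enough for the 13 mm post. Now going above the post.

{"method": "move_arm", "body": {"series": [[0,0,0,0,0.03,0,75],[0,0,0,0,0.07,-0.005,75],[0.005,0.1,0.02,-0.01,0.11,-0.005,75],[0.01,0.2,0.04,-0.02,0.15,-0.005,75],[0.014,0.3,0.06,-0.03,0.19,0,75],[0.018,0.4,0.075,-0.04,0.23,0.005,75],[0.0225,0.489,0.089,-0.0462,0.27,0.01,75],[0.0225,0.489,0.089,-0.0462,0.298,0.013,75],[0.0225,0.489,0.089,-0.0462,0.298,0.013,75],[0.0225,0.489,0.089,-0.0462,0.298,0.013,75]]}}

```text
t: 28.45
eef_pos: [503.1, -323.9, 150.0]
tcp_rot: [-180.0, 0.0, -9.3]
force: [0.5, 0.6, -0.7]
gripper_width: 0.748
gripper_force: 0.0
```

```bash
python3 - <<'E'
from bench import r
from h import *
s=r.sense();f=r.grab_frame("wrist");pickle.dump((f,s),open("w13.pkl","wb"))
print(s["eef_pos"],s["tcp_rot"],s["joint_vel"].round(1),s["qpos"].round(0))
cv2.imwrite("pics/w13.png",cv2.resize(f["color"][60:300,130:430],(800,640))[:600])
print(proj(f,s,[[503,-325,119],[503,-325,87],[503-14.8*.0,-325,60]]).round(1))
E
```

```text
[ 503.07241251 -323.94860532  149.99021667] [-1.79956061e+02  2.70272787e-02 -9.27737518e+00] [ 1.   0.1  0.2 -0.1  0.1 -0.1] [-39.  22.  89.   0.  68.  60.]
[[281.1 218.3]
 [281.2 207.3]
 [281.2 199.7]]
```

View pics/w13.png

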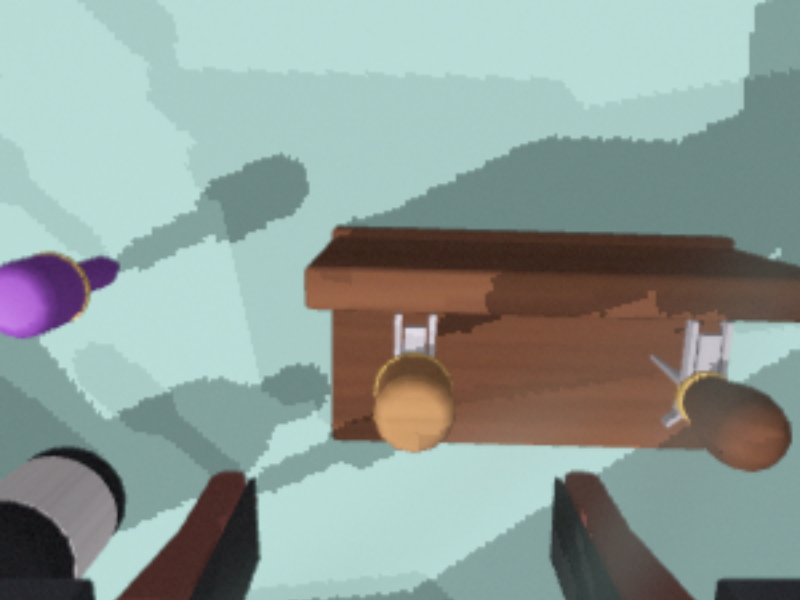

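The picture shows the tan post head at (414,405) with its gold ring top at row 355, in the left clip. The awl is at (745,420), and the rack edge slopes 1.5°, which gives a rack yaw of about −10.7°. Next I'll work out the head's position.

```bash
python3 - <<'E'
from h import *
f,s=pickle.load(open("w13.pkl","rb"))
raw=lambda u,v:(130+u/2.667,60+v/2.667)
A=Ro.from_euler("xyz",s["tcp_rot"],degrees=True)
def tool(u,v,z): return A.inv().apply(onz(f,s,*raw(u,v),z)-s["eef_pos"]).round(1)
for z in(87,89): print("ring front",z,tool(414,355,z))
for z in(108,112,116): print("rear",z,tool(414,452,z))
for z in(87,95,105): print("sides",z,tool(375,395,z),tool(453,395,z))
print("jaws",tool(397,320,84),tool(434,320,84),"upright top front",tool(414,309,106))
print("awl ring",tool(705,400,87))
E
```

```text
ring front 87 [13.5  4.7 63. ]
ring front 89 [14.   4.7 61. ]
rear 108 [-13.7   4.6  42. ]
rear 112 [-12.2   4.5  38. ]
rear 116 [-10.7   4.5  34. ]
sides 87 [-0.7 -8.6 63. ] [-0.7 18.3 63. ]
sides 95 [ 1.7 -8.3 55. ] [ 1.7 17.7 55. ]
sides 105 [ 4.7 -8.  45. ] [ 4.7 17.1 45. ]
jaws [25. -1. 66.] [25.  11.5 66. ] upright top front [32.8  4.4 44. ]
awl ring [ -2.4 105.3  62.9]
```

{"method": "move_arm", "body": {"series": [[0,0,0.0248,0.0005,0.0037,0.01,75],[0,0,0.0248,0.0005,0.0037,0.025,75],[0,0,0.0248,0.0005,0.0037,0.045,75],[0,0,0.0248,0.0005,0.0037,0.065,75],[0,0,0.0248,0.0005,0.0037,0.08,75],[0,0,0.0248,0.0005,0.0037,0.09,75],[0,0,0.0248,0.0005,0.0037,0.09,10],[0,0,0.0248,0.0005,0.0037,0.09,10],[0,0,0.0248,0.0005,0.0037,0.09,10],[0,0,0.0248,0.0005,0.0037,0.09,10]], "newtons": 50}}

```text
t: 29.75
eef_pos: [503.2, -328.8, 60.6]
tcp_rot: [180.0, -0.0, -10.7]
force: [0.0, 0.4, 0.8]
gripper_width: 0.335
gripper_force: 0.5
```

{"method": "move_arm", "body": {"series": [[0,0,0,0,0,0,10],[0,0,0,0,0,0,10],[0,0,0,0,0,0,10],[0,0,0,0,0,0,10],[0,0,0,0,0,0,10],[0,0,0,0,0,0,10],[0,0,0,0,0,0,10],[0,0,0,0,0,0,10],[0,0,0,0,0,0,10],[0,0,0,0,0,0,10]]}}

```text
t: 31.0
eef_pos: [503.1, -328.4, 60.5]
tcp_rot: [180.0, -0.0, -10.7]
force: [-0.4, 1.7, 6.0]
gripper_width: 0.284
gripper_force: 50.0
```

{"method": "move_arm", "body": {"series": [[0,0,0,-0.003,0,0,10],[0,0,0,-0.006,0,0,10],[0,0,0,-0.009,0,0,10],[0,0,0,-0.012,0,0,10],[0,0,0,-0.016,0,0,10],[0,0,0,-0.022,0,0,10],[0,0,0,-0.03,0,0,10],[0,0,0,-0.038,0,0,10],[0,0,0,-0.045,0,0,10],[0,0,0,-0.045,0,0,10]], "newtons": 50}}

```text
t: 32.25
eef_pos: [457.7, -319.7, 59.9]
tcp_rot: [-180.0, 0.1, -10.7]
force: [0.4, -0.2, -0.0]
gripper_width: 0.285
gripper_force: 50.0
```

```bash
python3 - <<'E'
from bench import r
from h import *
s=r.sense();f=r.grab_frame("wrist");sc=r.grab_frame("scene");pickle.dump((f,s,sc),open("w14.pkl","wb"))
print(s["eef_pos"],s["tcp_rot"],s["gripper_width"],s["gripper_force"],s["force"],s["moment"])
h=87-60.5 # head underside relative to TCP: tool z=-(26.5)
# target poses: head underside at stack-frame height; tip of post 62 below the underside
for hu,up in((30+62+15,0.6),(30,0.6)):
    rot,pos=place(up,hu-26.5,dy=-0.9);print(rot,pos,delta(s["eef_pos"],s["tcp_rot"],pos,rot))
# is the post upright in the hand? wrist view: brown/steel below head
A=Ro.from_euler("xyz",s["tcp_rot"],degrees=True)
def pr(p): return proj(f,s,[s["eef_pos"]+A.apply(p)]).round(1)[0]
print([pr([0,0,z]) for z in(-58.5,-26.5,-14,21,35)])
g=f["color"]
for v in range(175,262,5): print(v,[tuple(int(x) for x in g[v,u]) for u in range(262,304,6)])
E
```

```text
[ 457.72855917 -319.74836076   59.91865415] [-1.79977944e+02  5.24042402e-02 -1.07200494e+01] 0.2848157611087004 49.989500641822815 [ 0.3884084  -0.19280943 -0.00594082] [ 0.04787279 -0.0150848  -0.04146692]
[-180.     28.     -4.06] [592.1329008  -32.44049752 129.35896416] (array([-0.0288, -0.4872, -0.1138]), array([ 0.0786, -0.3073, -0.0694]))
[-180.     28.     -4.06] [556.07430881 -29.88108724  61.37199951] (array([-0.0288, -0.4872, -0.1138]), array([ 0.0427, -0.3031, -0.0014]))
[array([279. , 272.6]), array([279.4, 247.5]), array([279.5, 239.9]), array([279.8, 222.6]), array([279.9, 217. ])]
175 [(60, 82, 128), (212, 204, 210), (58, 79, 126), (58, 79, 125), (63, 81, 124), (60, 81, 126), (60, 81, 128)]
180 [(56, 77, 121), (228, 220, 224), (87, 95, 120), (58, 80, 122), (150, 142, 146), (137, 133, 139), (59, 79, 122)]
185 [(55, 76, 119), (145, 137, 141), (59, 76, 121), (57, 79, 121), (99, 106, 128), (130, 122, 128), (59, 78, 120)]
190 [(209, 201, 207), (56, 74, 116), (55, 72, 114), (54, 74, 115), (57, 75, 116), (54, 73, 114), (137, 132, 137)]
195 [(56, 74, 118), (39, 53, 82), (53, 
[... 846 characters left out ...]
6, 119, 131), (214, 220, 185)]
235 [(218, 223, 188), (48, 67, 92), (53, 73, 98), (57, 77, 100), (65, 83, 101), (69, 85, 98), (108, 136, 140)]
240 [(64, 107, 133), (56, 72, 94), (62, 81, 102), (66, 84, 101), (72, 89, 104), (77, 90, 102), (79, 94, 102)]
245 [(55, 72, 95), (59, 77, 96), (66, 85, 105), (70, 89, 107), (74, 93, 108), (79, 95, 103), (78, 94, 103)]
250 [(60, 79, 95), (67, 89, 108), (74, 94, 115), (81, 102, 121), (80, 100, 119), (81, 99, 114), (79, 95, 104)]
255 [(66, 87, 104), (79, 101, 124), (81, 104, 127), (85, 108, 130), (84, 107, 127), (85, 106, 127), (79, 98, 115)]
260 [(78, 97, 116), (79, 102, 125), (83, 105, 126), (83, 105, 125), (83, 104, 127), (82, 104, 126), (77, 99, 123)]
```

```bash
python3 - <<'E'
from h import *
f,s,sc=pickle.load(open("w14.pkl","rb"));g=f["color"].astype(int)
m=(np.abs(g[...,2]-g[...,0])<14)&(np.abs(g[...,1]-g[...,0])<14)
for v in range(204,232):
    c=np.where(m[v,262:302])[0]+262;print(v,(c.min(),c.max(),len(c)) if len(c) else None,end="; ")
A=Ro.from_euler("xyz",s["tcp_rot"],degrees=True)
def sil(x0,y0,ax,ay):
    "silhouette of tapered tip with base axis offset at underside and slopes"
    P=[]
    for d,rad in((12.5,6.5),(30,6.5),(48,6.5),(55,4.5),(62,2.5)):
        for a in np.linspace(0,2*np.pi,24): P.append([x0+ax*d+rad*np.cos(a),y0+ay*d+rad*np.sin(a),-26.5+d])
    return proj(f,s,s["eef_pos"]+A.apply(P)).reshape(5,24,2)
for ax in(-.03,0,.03):
    q=sil(0.5,1.1,ax,0);print("\n",ax,[(round(k[:,0].min(),1),round(k[:,0].max(),1),round(k[:,1].min(),1)) for k in q])
# scene camera tip
print("scene tip/underside pred",proj(sc,None,s["eef_pos"]+A.apply([[0,0,35.5],[0,0,21],[0,0,-14],[0,0,-26.5]])).round(1))
G=sc["color"].astype(int);u0,v0=proj(sc,None,[s["eef_pos"]+A.apply([0,0,10])])[0].astype(int)
mm=(np.abs(G[...,2]-G[...,0])<16)&(np.abs(G[...,1]-G[...,0])<16)
for v in range(v0-16,v0+18):
    c=np.where(mm[v,u0-12:u0+13])[0]+u0-12;print(v,(c.min(),c.max(),len(c)) if len(c) else None,end="; ")
E
```

```text
204 None; 205 None; 206 None; 207 None; 208 None; 209 None; 210 None; 211 None; 212 None; 213 None; 214 (np.int64(279), np.int64(283), 5); 215 (np.int64(277), np.int64(284), 8); 216 (np.int64(276), np.int64(285), 10); 217 (np.int64(275), np.int64(287), 13); 218 (np.int64(274), np.int64(287), 14); 219 (np.int64(274), np.int64(287), 14); 220 (np.int64(274), np.int64(288), 15); 221 (np.int64(273), np.int64(288), 16); 222 (np.int64(273), np.int64(288), 16); 223 (np.int64(273), np.int64(289), 17); 224 (np.int64(273), np.int64(289), 17); 225 (np.int64(273), np.int64(289), 17); 226 (np.int64(273), np.int64(289), 17); 227 (np.int64(273), np.int64(289), 4); 228 None; 229 None; 230 None; 231 None; 
 -0.03 [(np.float64(271.5), np.float64(290.8), np.float64(230.6)), (np.float64(272.2), np.float64(290.1), np.float64(222.6)), (np.float64(272.9), np.float64(289.4), np.float64(215.6)), (np.float64(275.6), np.float64(286.7), np.float64(215.5)), (np.float64(278.2), np.float64(284.2), np.float64(215.5))]

 0 [(np.float64(271.5), np.float64(290.8), np.float64(230.0)), (np.float64(272.2), np.float64(290.
[... 811 characters left out ...]
 1); 298 (np.int64(162), np.int64(172), 4); 299 (np.int64(168), np.int64(172), 5); 300 (np.int64(168), np.int64(183), 6); 301 (np.int64(168), np.int64(183), 7); 302 (np.int64(168), np.int64(183), 7); 303 (np.int64(169), np.int64(173), 5); 304 (np.int64(169), np.int64(180), 8); 305 (np.int64(169), np.int64(181), 12); 306 (np.int64(170), np.int64(183), 11); 307 (np.int64(170), np.int64(183), 9); 308 (np.int64(171), np.int64(183), 7); 309 (np.int64(171), np.int64(183), 7); 310 (np.int64(172), np.int64(179), 4); 311 (np.int64(173), np.int64(178), 3); 312 (np.int64(177), np.int64(177), 1); 313 (np.int64(176), np.int64(176), 1); 314 None; 315 None; 316 None; 317 None; 318 None; 319 None; 320 None;
```

The post hangs straight in the hand. Lift and carry to just above the stack.

{"method": "move_arm", "body": {"series": [[0,0,0,0,0,-0.04,10],[0,0,0,0,0,-0.085,10],[0,0,0,0.005,-0.02,-0.1,10],[0,0,-0.03,0.02,-0.06,-0.105,10],[0,0,-0.06,0.035,-0.11,-0.105,10],[-0.005,-0.1,-0.08,0.05,-0.16,-0.105,10],[-0.01,-0.2,-0.09,0.06,-0.21,-0.105,10],[-0.017,-0.3,-0.1,0.07,-0.26,-0.105,10],[-0.024,-0.4,-0.107,0.0781,-0.295,-0.1,10],[-0.0288,-0.4872,-0.1138,0.0781,-0.3074,-0.09,10]]}}

```text
t: 33.6
eef_pos: [593.4, -28.6, 148.7]
tcp_rot: [180.0, 28.1, -3.8]
force: [-1.1, 0.4, -1.1]
gripper_width: 0.288
gripper_force: 50.0
```

```bash
python3 - <<'E'
from bench import r
from h import *
s=r.sense();print(s["eef_pos"],s["tcp_rot"],s["gripper_width"],s["force"],s["joint_vel"].round(0),Bs.inv().apply(s["eef_pos"]-S0))
E
```

```text
[593.44598029 -28.61024927 148.65760263] [179.99389819  28.09822885  -3.8189379 ] 0.2877619821328399 [-1.09710429  0.40081732 -1.09475686] [  7.  32. -32.  -1.  41.   4.] [ 8.74313388 -4.81360352 98.02727886]
```

{"method": "move_arm", "body": {"series": [[0,0,0,0,0,0,10],[0,0,0,0.005,0,0.009,10],[0,0,0,0.0096,0,0.018,10],[0,0,0,0.0096,0,0.018,10],[0,0,0,0.0096,0,0.018,10],[0,0,0,0.0096,0,0.018,10],[0,0,0,0.0096,0,0.018,10],[0,0,0,0.0096,0,0.018,10],[0,0,0,0.0096,0,0.018,10],[0,0,0,0.0096,0,0.018,10]]}}

```text
t: 34.85
eef_pos: [592.5, -32.6, 129.6]
tcp_rot: [180.0, 28.0, -4.0]
force: [0.7, 0.6, -0.8]
gripper_width: 0.285
gripper_force: 50.0
```

```bash
python3 - <<'E'
from bench import r
from h import *
s=r.sense();f=r.grab_frame("wrist");sc=r.grab_frame("scene");pickle.dump((f,s,sc),open("w15.pkl","wb"))
q=Bs.inv().apply(s["eef_pos"]-S0);print(q,s["tcp_rot"],s["gripper_width"],s["force"])
g=f["color"].astype(int);m=(np.abs(g[...,2]-g[...,0])<14)&(np.abs(g[...,1]-g[...,0])<14)
for v in range(196,232):
    c=np.where(m[v,262:302])[0]+262;print(v,(c.min(),c.max(),len(c)) if len(c) else None,end="; ")
print()
def sk(up,y,h): return proj(f,s,[S0+Bs.apply([up,y,h])])[0].round(1)
print("short hole pred",sk(1.2,.1,30),"front/rear",sk(-6.3,.1,30),sk(8.7,.1,30),"sides",sk(1.2,-7.4,30),sk(1.2,7.6,30))
x=g.max(2)
for v in range(180,214,2): print(v,x[v,262:302:2])
E
```

```text
[ 0.38869023 -0.80846035 80.86580121] [179.96945872  27.95743855  -4.04851459] 0.2852919088342361 [ 0.68925674  0.58503938 -0.84875234]
196 None; 197 None; 198 None; 199 None; 200 None; 201 None; 202 None; 203 None; 204 None; 205 None; 206 None; 207 None; 208 None; 209 None; 210 None; 211 None; 212 None; 213 None; 214 (np.int64(279), np.int64(283), 5); 215 (np.int64(277), np.int64(285), 9); 216 (np.int64(276), np.int64(286), 11); 217 (np.int64(275), np.int64(287), 13); 218 (np.int64(274), np.int64(287), 14); 219 (np.int64(274), np.int64(288), 15); 220 (np.int64(274), np.int64(288), 15); 221 (np.int64(274), np.int64(288), 15); 222 (np.int64(274), np.int64(288), 15); 223 (np.int64(274), np.int64(288), 15); 224 (np.int64(273), np.int64(288), 16); 225 (np.int64(273), np.int64(288), 16); 226 (np.int64(273), np.int64(288), 10); 227 (np.int64(273), np.int64(274), 2); 228 None; 229 None; 230 None; 231 None; 
short hole pred [280.8 212. ] front/rear [280.8 203.8] [280.8 220.1] sides [272.3 212. ] [289.4 212. ]
180 [197 197 197 196 196 197 194 188 185 177 184 185 186 186 186 187 185 187
 187 1
[... 695 characters left out ...]
171]
198 [220 218 213 213 212 209 214 218 221 223 216 212 211 213 211 208 208 214
 222 220]
200 [221 219 214 214 212 210 214 217 220 223 217 212 212 213 211 208 207 214
 223 221]
202 [221 218 214 213 211 208 213 216 221 222 220 212 211 213 212 208 207 214
 220 220]
204 [221 218 214 214 211 207 212 211 177 130 133 163 228 211 211 208 207 214
 220 220]
206 [220 218 214 214 211 209 195 100  86  88  91  89 123 211 211 209 207 215
 220 219]
208 [220 218 214 213 211 199 132 108 111 104 111 121 132 128 219 208 207 214
 220 219]
210 [221 218 214 213 211 175 113 137 120 119 121 117 116 108 219 208 207 214
 220 220]
212 [220 217 214 212 210 154 115 117 139 135 135 131 117 116 207 208 207 214
 220 219]
```

The post tip (281,214) and the hole (centre column 281, front row 203.5) line up. Starting the insertion.

{"method": "move_arm", "body": {"series": [[0,0,0,-0.0004,0,0.004,10],[0,0,0,-0.0004,0,0.009,10],[0,0,0,-0.0004,0,0.014,10],[0,0,0,-0.0004,0,0.018,10],[0,0,0,-0.0004,0,0.022,10],[0,0,0,-0.0004,0,0.026,10],[0,0,0,-0.0004,0,0.03,10],[0,0,0,-0.0004,0,0.034,10],[0,0,0,-0.0004,0,0.037,10],[0,0,0,-0.0004,0,0.04,10]]}}

```text
t: 36.2
eef_pos: [573.4, -31.2, 94.3]
tcp_rot: [180.0, 28.0, -4.1]
force: [-0.3, 0.4, -0.1]
gripper_width: 0.282
gripper_force: 50.0
```

{"method": "move_arm", "body": {"series": [[0,0,0,0,0,0.0035,10],[0,0,0,0,0,0.007,10],[0,0,0,0,0,0.0105,10],[0,0,0,0,0,0.014,10],[0,0,0,0,0,0.0175,10],[0,0,0,0,0,0.021,10],[0,0,0,0,0,0.0245,10],[0,0,0,0,0,0.028,10],[0,0,0,0,0,0.031,10],[0,0,0,0,0,0.034,10]]}}

```text
t: 37.45
eef_pos: [557.5, -30.1, 64.3]
tcp_rot: [180.0, 27.9, -4.0]
force: [0.2, 0.1, -1.0]
gripper_width: 0.285
gripper_force: 50.0
```

{"method": "move_arm", "body": {"series": [[0,0,0,0,0,0.0005,10],[0,0,0,0,0,0.001,10],[0,0,0,0,0,0.0015,10],[0,0,0,0,0,0.002,10],[0,0,0,0,0,0.0024,10],[0,0,0,0,0,0.0028,10],[0,0,0,0,0,0.0032,10],[0,0,0,0,0,0.0035,10],[0,0,0,0,0,0.0035,10],[0,0,0,0,0,0.0035,10]]}}

```text
t: 38.7
eef_pos: [556.4, -30.1, 62.0]
tcp_rot: [180.0, 27.9, -4.1]
force: [2.1, 1.0, 5.6]
gripper_width: 0.282
gripper_force: 50.0
```

{"method": "move_arm", "body": {"series": [[0,0,0,0,0,0.0004,10],[0,0,0,0,0,0.0008,10],[0,0,0,0,0,0.0008,10],[0,0,0,0,0,0.0008,10],[0,0,0,0,0,0.0008,10],[0,0,0,0,0,0.0008,10],[0,0,0,0,0,0.0008,10],[0,0,0,0,0,0.0008,10],[0,0,0,0,0,0.0008,10],[0,0,0,0,0,0.0008,10]]}}

```text
t: 39.95
eef_pos: [556.4, -30.1, 61.9]
tcp_rot: [180.0, 27.8, -4.1]
force: [2.9, 0.2, 8.9]
gripper_width: 0.287
gripper_force: 50.0
```

{"method": "move_arm", "body": {"series": [[0,0,0,0,0,0,70],[0,0,0,0,0,0,70],[0,0,0,0,0,0,70],[0,0,0,0,0,0,70],[0,0,0,0,0,0,70],[0,0,0,0,0,-0.015,70],[0,0,0,0,0,-0.04,70],[0,0,0,0,0,-0.075,70],[0,0,0,0,0,-0.1,70],[0,0,0,0,0,-0.1,70]]}}

```text
t: 41.2
eef_pos: [604.7, -33.6, 151.1]
tcp_rot: [179.9, 27.6, -4.1]
force: [-0.1, -0.1, -0.0]
gripper_width: 0.7
gripper_force: 0.0
```

{"method": "move_arm", "body": {"series": [[0,0,0,0,0,-0.02,70],[0,0,0,0,0,-0.02,70],[0,0,0,0,0,-0.02,70],[0,0,0,0,0,-0.02,70],[0,0,0,0,0,-0.02,70],[0,0,0,0,0,-0.02,70],[0,0,0,0,0,-0.02,70],[0,0,0,0,0,-0.02,70],[0,0,0,0,0,-0.02,70],[0,0,0,0,0,-0.02,70]]}}

```text
t: 42.45
eef_pos: [611.7, -33.9, 166.7]
tcp_rot: [180.0, 27.9, -4.1]
force: [-0.1, 0.0, 0.1]
gripper_width: 0.699
gripper_force: 0.0
```

```bash
python3 - <<'E'
from bench import r
from h import *
s=r.sense();f=r.grab_frame("wrist");sc=r.grab_frame("scene");pickle.dump((f,s,sc),open("w16.pkl","wb"))
print(s["t"],s["eef_pos"],s["tcp_rot"],s["gripper_width"],s["force"])
im=rect(f,s,30);print("slat edges h30",[edges(im,u) for u in(-18,20,30)])
def pk(up,y,h,F=f,S=s): return proj(F,S,[S0+Bs.apply([up,y,h])])[0].round(1)
# head silhouette: where do the sides and front of the head lie vs model seated (underside h=30, top h=62)?
g=f["color"];print("head top c",pk(.5,.1,62),"sides at h46",pk(.5,-13,46),pk(.5,13,46),"ring front h30",pk(-12.5,.1,30),"rear top",pk(13.5,.1,58))
d=cv2.absdiff(g,g);hsv=cv2.cvtColor(g,cv2.COLOR_BGR2HSV)
u0,v0=pk(.5,.1,46).astype(int)
for v in range(v0-24,v0+26,3): print(v,[tuple(int(x) for x in hsv[v,u]) for u in range(u0-24,u0+26,6)])
# scene: head centre colour diff vs start
d0=pickle.load(open("f0.pkl","rb"))["scene"]["color"];df=cv2.absdiff(sc["color"],d0).max(2)
p=[proj(sc,None,[S0+Bs.apply([.5,0,h])])[0].round(1) for h in(30,46,62)];print("scene head pred",p)
a,b=p[1].astype(int);H=cv2.cvtColor(sc["color"],cv2.COLOR_BGR2HSV)
for v in range(b-12,b+13,2): print(v,[tuple(int(x) for x in H[v,u]) for u in range(a-12,a+13,4)])
E
```

```text
42.45 [611.65563388 -33.92836732 166.67091684] [179.96695098  27.94784209  -4.05343767] 0.6990757889510136 [-0.0931656   0.02999902  0.10429828]
slat edges h30 [[np.float64(-21.75), np.float64(22.63)], [np.float64(-21.58), np.float64(22.46)], [np.float64(-21.75), np.float64(22.63)]]
head top c [280.8 207.7] sides at h46 [267.2 203. ] [294.3 203. ] ring front h30 [280.9 186.2] rear top [280.8 219.8]
179 [(14, 129, 170), (18, 87, 208), (18, 87, 199), (18, 88, 196), (18, 86, 207), (17, 95, 159), (16, 96, 156), (17, 93, 167), (14, 133, 134)]
182 [(14, 131, 169), (18, 85, 208), (17, 88, 199), (17, 89, 197), (18, 88, 203), (17, 97, 147), (17, 97, 157), (17, 94, 166), (14, 139, 134)]
185 [(14, 131, 170), (18, 87, 208), (17, 88, 199), (17, 90, 196), (19, 112, 139), (17, 97, 144), (17, 95, 155), (17, 95, 166), (15, 139, 132)]
188 [(14, 131, 170), (18, 88, 208), (17, 88, 199), (20, 140, 159), (14, 144, 87), (14, 133, 92), (17, 97, 155), (17, 97, 165), (14, 138, 133)]
191 [(14, 132, 170), (18, 86, 217), (17, 87, 199), (13, 141, 85), (13, 141, 85), (15, 132, 87), (20, 139, 138), (17, 96, 165), (
[... 2604 characters left out ...]
59), (23, 78, 164)]
228 [(19, 110, 216), (19, 111, 206), (18, 100, 123), (19, 86, 118), (21, 80, 125), (17, 109, 157), (16, 129, 190)]
230 [(20, 101, 169), (20, 112, 217), (18, 97, 121), (20, 80, 108), (20, 101, 182), (17, 111, 174), (16, 120, 174)]
232 [(21, 96, 151), (19, 112, 212), (21, 113, 138), (22, 82, 106), (20, 105, 195), (16, 116, 169), (16, 113, 158)]
234 [(20, 92, 139), (21, 99, 155), (20, 100, 153), (22, 91, 135), (19, 105, 178), (16, 122, 174), (19, 78, 117)]
236 [(20, 92, 136), (20, 98, 151), (20, 96, 149), (21, 96, 149), (16, 121, 164), (16, 124, 173), (21, 75, 112)]
238 [(20, 98, 136), (21, 94, 141), (20, 97, 150), (20, 97, 145), (16, 129, 170), (17, 99, 131), (22, 71, 107)]
```

The head's ring front (row about 186) and rear rim (row 218) match the seated model. The slats are straight and the gripper is clear, so I'm handing in.

```bash
python3 -c "
from bench import r
print(r.hand_in())"
```

```text
the job is handed in; nothing more can be done
None
```

The deck is back together and handed in at about 42 s: the three slats are stacked longest to shortest, about 1 mm or less off the board hole, and the post is through all of them with its head pressed down on the top slat.

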